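# Book the job and load the edge burnisher

### The arm

A 7-joint arm with a two-finger parallel gripper is mounted at the origin on the work surface. World frame = base frame: x ahead of the robot, y to its left, z up, the work surface at z = 0. Lengths are in m, angles in degrees, forces in N, time in s.
With the tool pointing down it reaches from about 0.425 to 0.875 m from the base axis. Payload 4.7 kg.
Tool frame: the origin (TCP) lies at the centre of the arm's flange, where the gripper is bolted on; the fingertips stand 182 mm ahead of it and the grasp point (between the pads) lies 164 mm ahead of it (env.grip_depth is the distance from the TCP to the grasp point, in m); z points along the fingers, y is the line along which they close (so a half turn about z gives the same grasp; the last joint's range is limited). The gripper opens to 87 mm and grips with 3 to 60 N. Pads are 19 mm wide; open, the fingers measure 117 mm over their backs; the gripper's body (75 mm by 190 mm) begins 51 mm behind the grasp point.
Start: joints at [74.318, 18.392, -4.016, 83.108, 1.295, 78.541, -3.26], TCP at [0.184, -0.623, 0.405] pointing down, gripper open.
Joint ranges: [-163.93, 163.93], [-17.29, 119.83], [-79.2, 71.16], [3.27, 140.29], [-89.18, 269.18], [5.43, 117.66], [-154.24, 154.24]. Speed limits (degrees/s): [147.25, 147.25, 180, 180, 180, 180, 180].

### API

Orientations are given as [roll, pitch, yaw] about the fixed x, y, z axes, in that order (R = Rz(yaw) Ry(pitch) Rx(roll)).
In Python, from cell import env gives the robot as it stands. The module is installed in compiled form; this text tells all that it offers.
- The arm moves only by the tool send_rows, never from a script. Its arguments are lists of equal length, an entry for each row: "xyz": the shift along the tool's x, y, z in m, a list of three; "rotation": the turn, a rotation vector about the tool's x, y, z in rad, a list of three; "jaw": the opening, from 0 (shut) to 1 (fully open). A call has 1 to 20 rows; each row shifts and turns the commanded pose from where the row before left it, along the tool's axes as they then stand; what a row does not reach is not made up. A row lasts 1/10 s, in which the tool goes at most 50 mm and 8.59 degrees, less where a joint would pass 70% of its speed; a pose out of reach is approached as far as the arm can. A call is refused whole if a number of a shift passes 0.05 or a number of a turn 0.15, either way. A call with a gripper value outside its range is refused whole. The fingers move at their own pace and stop on an object; "newtons" is the grip in N (left out, the last holds). Time passes only in rows, so rows that do not move let the fingers close. It gives the time, the measured TCP pose, the force, the opening and the grip force at its end, in the units of the state.
- env.get_obs(): the state, without advancing time (a new reading comes with each control period).
- env.read_camera(name): name is "side" or "top"; returns a dict with "image" (400x640x3 uint8, blue, green, red), "fx", "fy", "cx", "cy" (pixels), "R" (3x3) and "t" (3): a world point X has camera coordinates R X + t. Camera axes: x right, y down, z forward; pixel columns grow to the right and rows downward; lengths in m; the calibration is good to about 2 mm. A picture is of the moment at which its call begins. There is no depth.
- env.sign_off(): hands the job in; it is judged then, once.
The state is a dict: "time_s": time; "qpos": joint angles; "joint_velocities": joint speeds; "effort": joint torques, N m; "tool_pos": TCP position; "tool_rot": TCP orientation; "force": force on the tool from outside, world axes, zero at the start; "wrist_torque": the same for the moment, N m; "grip_width": finger opening in m; "grasp_force": force on a finger pad.
Only numpy, scipy, OpenCV 4.12 (cv2) and the standard library are available. Lean on these libraries where they do the work, as an engineer would, in place of code of your own. Each camera call takes 0.05 s, during which the arm holds its last target. There are 200 camera calls.

### The job

Set up the edge burnisher for the next job: first move the iron weight off the job ticket and stand it on the red board, then pick up the hand scanner, hold it steady over the ticket's barcode for a couple of seconds so that it reads, and lay it back on its rubber pad. Then thread all the burnishing wheels that are on the bench onto the upright arbor, largest at the bottom to smallest at the top, each fully home, and finally stand the weight back on the middle of the ticket. Leave the jar, spool and scribing pen where they are.

Things in the scene. Friction and masses are not known exactly. Their poses are not given: they have to be found in the camera images.
- burnisher: bench edge-burnishing machine, fixed, switched off: round grey housing (110 mm diameter, 40 mm high), round steel seat (68 mm diameter, top 46 mm above the bench) and vertical steel arbor (16 mm diameter, last 6 mm tapered) standing 68 mm above the seat; it does not turn. Origin on the bench on the arbor's axis, z up
- seat (a point): point on the arbor's axis at the top of the seat, 46 mm above the bench, where the bottom wheel's underside comes to rest; z up
- arbor_tip (a point): centre of the top of the arbor, 114 mm above the bench
- ticket: tan job ticket fixed flat on the bench, 110 mm (its x) by 75 mm (its y), 1.5 mm thick, with a white barcode label 62 mm (along x) by 34 mm printed in its middle. Origin under its centre
- label (a point): centre of the barcode label, on the ticket's upper face; axes as the ticket's
- weight: dark octagonal cast-iron bench weight, 56 mm across the flats (flats face its x, its y and both diagonals), 42 mm high, about 0.7 kg, standing on the ticket over the barcode at the start. Origin at the centre of its underside
- slab: fixed dark red board, 100 mm (its x) by 130 mm (its y), 12 mm thick: where the weight stands meanwhile. Origin at the centre of its underside
- scanner: paddle-shaped hand scanner lying flat on its pad, 150 mm long along its x, 26 mm high, about 0.16 kg, no trigger. Grey handle 30 mm wide from x = -75 to +25 mm, yellow head 46 mm wide from x = +25 to +75 mm, reading window in the head's underside. Origin at the centre of its underside, 75 mm from each end (balance point about x = +8 mm)
- window (a point): centre of the scanner's window, 50 mm along its x from its origin, on its underside, looking straight down. It reads a barcode centred under it (within 20 mm) and 40 to 110 mm below, with the scanner held level (within 0.2 rad), parallel to the ticket's long side, either way round (within 0.3 rad), and still for 1 s
- pad: fixed black rubber pad, 180 mm (its x) by 80 mm (its y), 3 mm thick: the scanner's place; the scanner lies along its x. Origin at the centre of its underside
- finish_jar: small amber jar with a black cap, 44 mm diameter, 50 mm high, loose bystander. Origin under its centre
- spool: brown thread spool standing on end, 36 mm diameter, 40 mm high, loose bystander. Origin under its centre
- scribe: steel scribing pen with a black end, 125 mm long (its x), 10 mm thick, lying loose, bystander. Origin under its centre
- wheel60: burnishing wheel of dark brown wood: a ring of 60 mm outer diameter, 16 mm thick, with a 20 mm bore through its middle, about 60 g, lying flat and loose on the bench. Origin at the centre of its underside, z along the bore. Absent in some starts
- wheel54: burnishing wheel of white plastic: a ring of 54 mm outer diameter, 16 mm thick, with a 20 mm bore through its middle, about 54 g, lying flat and loose on the bench. Origin at the centre of its underside, z along the bore. Absent in some starts
- wheel48: burnishing wheel of orange plastic: a ring of 48 mm outer diameter, 16 mm thick, with a 20 mm bore through its middle, about 48 g, lying flat and loose on the bench. Origin at the centre of its underside, z along the bore. Absent in some starts
- wheel42: burnishing wheel of blue plastic: a ring of 42 mm outer diameter, 16 mm thick, with a 20 mm bore through its middle, about 42 g, lying flat and loose on the bench. Origin at the centre of its underside, z along the bore. Absent in some starts
- wheel36: burnishing wheel of red plastic: a ring of 36 mm outer diameter, 16 mm thick, with a 20 mm bore through its middle, about 36 g, lying flat and loose on the bench. Origin at the centre of its underside, z along the bore. Absent in some starts
There are look-alikes about, which are no part of the job. Several things have the shape of the wheel42; the one meant has the colours described above. What is shaped like the wheel54 but green is not meant.

How it is judged:
By the outcome, as a careful person would: the job done as asked, in the order asked, and still so for the second after the job is handed in, with the robot touching nothing.
Of wheel60, wheel54, wheel48, wheel42, wheel36 only 3 to 4 are there at a start; the rules pass over those that are not, and their reading is None.
At some moment in a run one of wheel60, wheel54, wheel48, wheel42, wheel36 may be knocked a few centimetres aside while the robot is not near it.
It also fails if it takes over 208 s, if anything falls off the work surface, if the arm or the gripper's body presses on something with over 40 N, if the wrist force passes 120 N, or if a joint passes its speed limit or range.

## Working session

There is one attempt and no reset: what is moved stays moved. The work goes in short steps, Python scripts to look and compute and a tool call to move; the robot and the scene stay as the last step left them, time stands still between calls to the robot, and variables do not carry over. Pictures are saved under pics/ and viewed, at most 14 in all, crops included, and the job is handed in when it is done.

Besides the shell and the picture viewer there is one more tool, called by a JSON object that holds its "fn" and its "kwargs", one argument or row to a line. send_rows: Moves the arm, as the interface text tells. Its arguments: {"type":"object","properties":{"xyz":{"type":"array"},"rotation":{"type":"array"},"jaw":{"type":"array"},"newtons":{"type":"number"}},"required":["xyz","rotation","jaw"]}

```bash
mkdir -p pics; python3 - <<'E'
from cell import env
import cv2
o=env.get_obs(); print({k:o[k] for k in ("time_s","tool_pos","tool_rot","grip_width","force")})
for n in ("top","side"):
    c=env.read_camera(n); cv2.imwrite(f"pics/{n}0.png",c["image"]); print(n,c["fx"],c["fy"],c["cx"],c["cy"],c["R"],c["t"])
E
```

```text
{'time_s': 0.0, 'tool_pos': array([ 0.18440341, -0.62307825,  0.40364785]), 'tool_rot': array([-1.79890691e+02,  7.72831132e-03,  1.64905905e+01]), 'grip_width': 0.08723618733093212, 'force': array([ 0.08675706, -1.03412158, -0.00245087])}
top 509.00485438927626 509.00485438927626 315.39631265214655 194.96176292934103 [[-0.00768269 -0.99991336  0.01068885]
 [-0.99121015  0.00620315 -0.13215125]
 [ 0.1320735  -0.01161018 -0.99117193]] [-0.03179943  0.54480934  1.14827867]
side 408.1669135431157 408.1669135431157 315.86188273113976 196.37336702004544 [[ 0.96144224 -0.27499859 -0.0021423 ]
 [-0.1619404  -0.55984094 -0.81262133]
 [ 0.22227037  0.7816354  -0.58278812]] [-0.53032485  0.16224759  0.82320743]
```

View pics/top0.png

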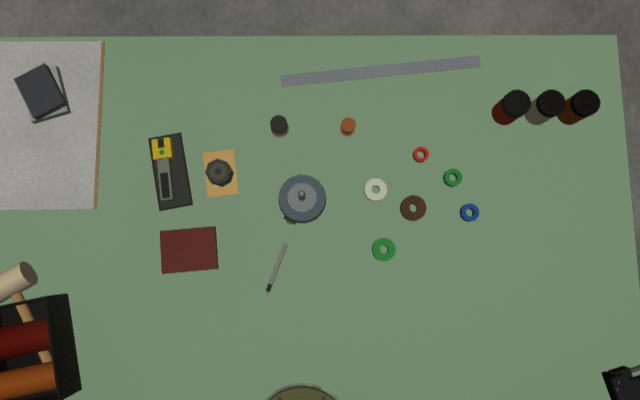

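View pics/side0.png

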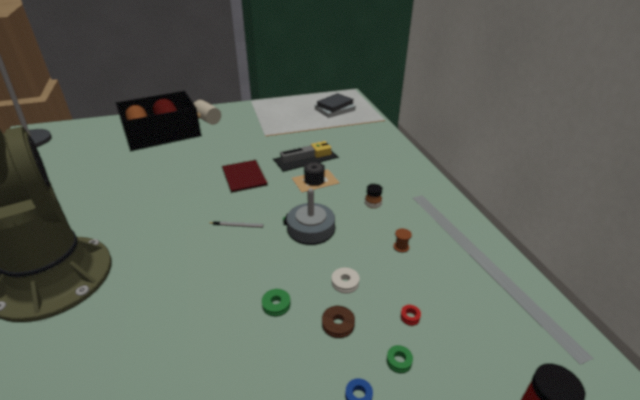

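Top view: weight at (219,172) on the tan ticket, scanner on its pad at (165,170) with the yellow head up, red board at (189,250), burnisher at (302,197), jar at (279,126), spool at (348,126) and scribe at (277,268). Wheel candidates:
- **wheel60:** brown ring at (413,208).
- **wheel54:** white ring at (376,190). The green one at (384,249) is a decoy.
- **wheel42:** blue ring at (470,212). The green one at (453,177) is a decoy.
- **wheel36:** red ring at (421,154).
- **wheel48:** no orange ring, so it is absent. The orange-brown thing at (348,126) is the solid spool.

The side view shows the same layout.

```bash
cat > h.py <<'E'
from cell import env
import cv2, numpy as np
def cam(n):
    c=env.read_camera(n); c["R"]=np.array(c["R"]); c["t"]=np.array(c["t"]); c["hsv"]=cv2.cvtColor(c["image"],cv2.COLOR_BGR2HSV); return c
def ray(c,p):
    d=c["R"].T@np.array([(p[0]-c["cx"])/c["fx"],(p[1]-c["cy"])/c["fy"],1.]); return -c["R"].T@c["t"],d/np.linalg.norm(d)
def onplane(c,p,z):
    o,d=ray(c,p); return o+d*(z-o[2])/d[2]
def proj(c,X):
    q=c["R"]@np.array(X)+c["t"]; return np.array([c["fx"]*q[0]/q[2]+c["cx"],c["fy"]*q[1]/q[2]+c["cy"]])
def tri(c1,p1,c2,p2):
    o1,d1=ray(c1,p1);o2,d2=ray(c2,p2)
    s=np.linalg.lstsq(np.c_[d1,-d2],o2-o1,rcond=None)[0]
    a,b=o1+s[0]*d1,o2+s[1]*d2
    return (a+b)/2,np.linalg.norm(a-b)
def blob(c,lo,hi,near=None,rad=40,lo2=None,hi2=None,amin=15):
    "contour nearest to a pixel (or largest) in an HSV range"
    m=cv2.inRange(c["hsv"],np.array(lo),np.array(hi))
    if lo2 is not None: m|=cv2.inRange(c["hsv"],np.array(lo2),np.array(hi2))
    if near is not None:
        k=np.zeros_like(m);cv2.circle(k,tuple(int(round(v)) for v in near),rad,255,-1);m&=k
    cs=[q for q in cv2.findContours(m,cv2.RETR_EXTERNAL,cv2.CHAIN_APPROX_NONE)[0] if cv2.contourArea(q)>amin]
    return max(cs,key=cv2.contourArea) if cs else None
def mid(q):
    q=cv2.convexHull(q); m=cv2.moments(q); return np.array([m["m10"],m["m01"]])/m["m00"]
def togo(xy,yaw=None,tcpz=None):
    "tool-axis shift to a world point for a tool pointing down"
    o=env.get_obs();p=o["tool_pos"];w=np.radians(o["tool_rot"][2]);d=np.array(xy)-p[:2]
    c,s=np.cos(w),np.sin(w)
    r=[c*d[0]+s*d[1], s*d[0]-c*d[1], 0 if tcpz is None else p[2]-tcpz]
    return np.round(r,4), (None if yaw is None else np.round(-np.radians(yaw-o["tool_rot"][2]),3))
E
python3 - <<'E'
from h import *
T,S=cam("top"),cam("side")
for n,c,ps in (("top",T,[(413,201),(376,182),(470,206),(421,149),(219,172),(235,160),(189,250),(163,143),(165,165),(155,195),(279,124),(348,124),(302,193),(290,205),(320,180),(440,240),(302,220)]),
             ("side",S,[(338,333),(346,285),(359,385),(411,322),(314,175),(330,183),(245,175),(321,150),(296,157),(280,160),(310,200),(311,217),(300,230)])):
    print(n,[(p,c["hsv"][p[1],p[0]].tolist()) for p in ps])
v=np.hstack([cv2.resize(T["image"][120:220,130:330],None,fx=4,fy=4,interpolation=cv2.INTER_CUBIC)])
w=cv2.resize(T["image"][135:285,340:490],(400,400)); 
w2=cv2.resize(S["image"][250:400,260:430],(400,353))
cv2.imwrite("pics/cropA.png",v)
k=np.zeros((400,800,3),np.uint8);k[:,:400]=w;k[:353,400:]=w2
cv2.imwrite("pics/cropB.png",k)
E
```

```text
top [((413, 201), [15, 119, 71]), ((376, 182), [38, 27, 178]), ((470, 206), [108, 173, 122]), ((421, 149), [3, 191, 140]), ((219, 172), [34, 34, 53]), ((235, 160), [35, 65, 130]), ((189, 250), [4, 140, 89]), ((163, 143), [26, 120, 72]), ((165, 165), [27, 26, 106]), ((155, 195), [54, 50, 138]), ((279, 124), [43, 36, 50]), ((348, 124), [12, 160, 131]), ((302, 193), [96, 11, 121]), ((290, 205), [90, 11, 120]), ((320, 180), [54, 50, 139]), ((440, 240), [56, 50, 138]), ((302, 220), [87, 29, 78])]
side [((338, 333), [11, 148, 55]), ((346, 285), [20, 22, 177]), ((359, 385), [109, 186, 85]), ((411, 322), [1, 201, 90]), ((314, 175), [0, 0, 20]), ((330, 183), [17, 106, 164]), ((245, 175), [0, 178, 76]), ((321, 150), [23, 163, 122]), ((296, 157), [30, 10, 49]), ((280, 160), [90, 7, 38]), ((310, 200), [20, 22, 70]), ((311, 217), [70, 6, 122]), ((300, 230), [96, 30, 86])]
```

View pics/cropA.png

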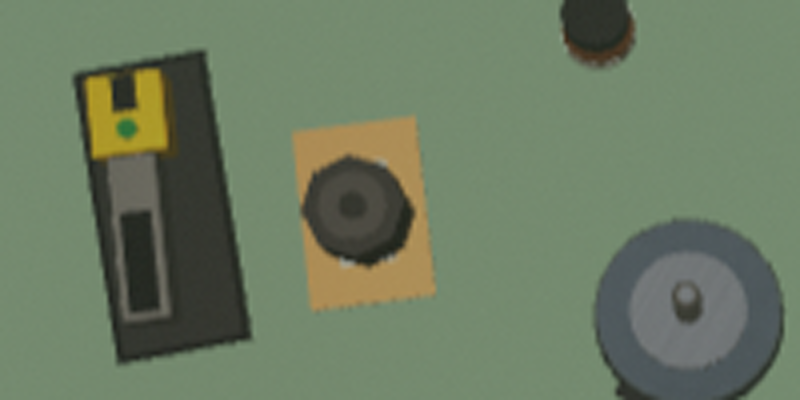

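View pics/cropB.png

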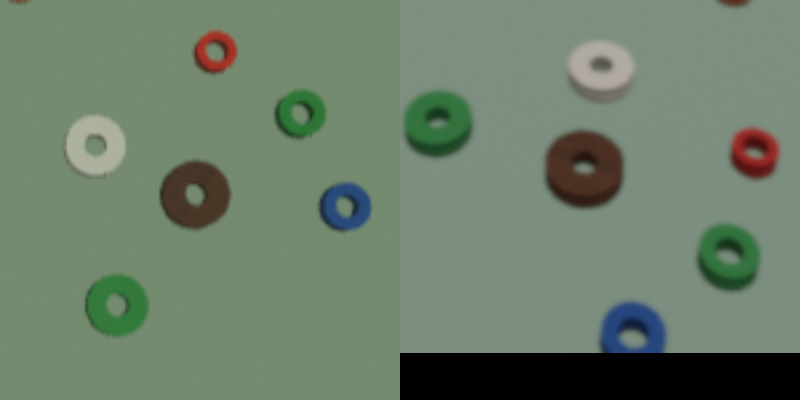

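Crop A: the weight's octagon centres near top px (218,171) with corners roughly up/down/left/right. The scanner's yellow head is at px ~(161,148), and its handle runs down to ~(167,200). Crop B confirms four wheels: brown, white, blue and red rings. The two green rings are decoys.

```bash
cat > meas.py <<'E'
from h import *
COL={ # lo,hi,(lo2,hi2) 
"w60":((5,95,25),(20,190,95)),"w54":((15,0,135),(48,38,255)),"w42":((98,90,30),(125,255,255)),"w36":((0,150,60),(6,255,255),(172,150,60),(179,255,255))}
R={"w60":.030,"w54":.027,"w42":.021,"w36":.018}
def wheels(T,S,near=None,names=COL,rad=60):
    out={}
    for k in names:
        v=COL[k];kw=dict(lo2=v[2],hi2=v[3]) if len(v)>2 else {}
        P0=near[k]
        qt=blob(T,v[0],v[1],proj(T,(*P0,.008)),rad,**kw);qs=blob(S,v[0],v[1],proj(S,(*P0,.008)),rad,**kw)
        if qt is None: print(k,"none");continue
        pt=mid(qt);X=onplane(T,pt,.008)
        d=np.sqrt(4*cv2.contourArea(cv2.convexHull(qt))/np.pi)
        print(k,"px",pt.round(1),"top@8mm",X[:2].round(4),"dia mm",(d/T["fx"]*np.linalg.norm(X+T["R"].T@T["t"])*1000).round(1),end=" ")
        if qs is not None:
            Y,e=tri(T,pt,S,mid(qs));print("tri",Y.round(4),"gap",round(e,4),"side px",mid(qs).round(1))
        else: print()
        out[k]=X[:2]
    return out
E
python3 - <<'E'
from meas import *
T,S=cam("top"),cam("side")
near={k:onplane(T,p,.008)[:2] for k,p in dict(w60=(413,208),w54=(376,190),w42=(470,212),w36=(421,154)).items()}
wheels(T,S,near,rad=22)
# slab
for n,lo,hi,kw,pt,ps in (("slab",(0,90,40),(10,255,140),dict(lo2=(170,90,40),hi2=(179,255,140)),(189,250),(245,175)),
  ("weight",(0,0,0),(179,120,75),{},(219,172),(314,174)),):
    qt=blob(T,lo,hi,pt,45 if n=="slab" else 21,**kw);qs=blob(S,lo,hi,ps,40 if n=="slab" else 15,**kw)
    print(n,mid(qt),mid(qs),tri(T,mid(qt),S,mid(qs)),cv2.minAreaRect(qt),cv2.boundingRect(qs))
    if n=="slab":
        b=cv2.boxPoints(cv2.minAreaRect(qt));print([onplane(T,p,.012)[:2].round(4).tolist() for p in b],onplane(T,mid(qt),.010))
    else:
        h=cv2.convexHull(qt)[:,0];print(onplane(T,mid(qt),.0225),[onplane(T,p,.0225)[:2].round(4).tolist() for p in h])
# ticket tan
def quad(c,m,z):
    q=max(cv2.findContours(m,cv2.RETR_EXTERNAL,cv2.CHAIN_APPROX_NONE)[0],key=cv2.contourArea)
    r=cv2.minAreaRect(cv2.convexHull(q));b=cv2.boxPoints(r);W=np.array([onplane(c,p,z)[:2] for p in b])
    print(" centre",W.mean(0).round(4),"edges",[(np.linalg.norm(W[i]-W[i-1]).round(4),np.degrees(np.arctan2(*(W[i]-W[i-1])[::-1])).round(1)) for i in range(4)],mid(q).round(1));return mid(q)
def win(c,lo,hi,p,r):
    m=cv2.inRange(c["hsv"],lo,hi);k=np.zeros_like(m);cv2.circle(k,p,r,255,-1);return m&k
print("ticket");a=quad(T,win(T,(10,80,100),(24,255,255),(221,173),35),.0015);b=quad(S,win(S,(10,60,90),(24,255,255),(316,181),28),.0015);print(tri(T,a,S,b))
print("head");a=quad(T,win(T,(18,110,80),(32,255,255),(162,148),25),.029);b=quad(S,win(S,(18,110,70),(32,255,255),(321,150),20),.029);print(tri(T,a,S,b))
print("pad");quad(T,win(T,(0,0,0),(179,255,100),(170,171),45),.003)
print("scanner handle light");quad(T,win(T,(10,0,88),(50,36,125),(165,178),26),.029)
E
```

```text
w60 px [412.9 207.6] top@8mm [ 0.5166 -0.2679] dia mm 57.7 tri [ 0.5162 -0.2677  0.0083] gap 0.0008 side px [338.  321.5]
w54 px [375.3 189.1] top@8mm [ 0.5617 -0.1793] dia mm 53.2 tri [ 0.5604 -0.1782  0.0161] gap 0.0003 side px [345.1 277.2]
w42 px [469.1 212.1] top@8mm [ 0.5048 -0.4015] dia mm 43.7 tri [ 0.5042 -0.399   0.0162] gap 0.0004 side px [358.6 389.7]
w36 px [420.4 154. ] top@8mm [ 0.6465 -0.2903] dia mm 35.7 tri [ 0.646  -0.29    0.0089] gap 0.0006 side px [410.4 314.6]
slab [188.06266871 249.44553878] [243.79575893 175.41573661] (array([0.42143238, 0.26436239, 0.00438658]), np.float64(0.00013155969574261899)) ((188.0572509765625, 249.4080810546875), (41.885414123535156, 55.832786560058594), 85.03025817871094) (223, 161, 44, 30)
[[0.4649, 0.333], [0.4754, 0.203], [0.3782, 0.1927], [0.3681, 0.3214]] [0.42134269 0.26302642 0.01      ]
weight [219.01088032 172.46521596] [313.21583794 171.89944751] (array([0.59954796, 0.19054652, 0.02936256]), np.float64(0.0014184206408958124)) ((219.00001525878906, 172.50001525878906), (25.93838882446289, 23.702320098876953), 63.43495178222
[... 1167 characters left out ...]
es [(np.float64(0.0811), np.float64(80.6)), (np.float64(0.0556), np.float64(8.9)), (np.float64(0.0833), np.float64(-101.4)), (np.float64(0.0522), np.float64(-172.4))] [321.4 149. ]
(array([0.66392032, 0.33274959, 0.01285482]), np.float64(0.00010912979185124296))
pad
 centre [0.6095 0.3129] edges [(np.float64(0.1809), np.float64(11.0)), (np.float64(0.083), np.float64(-80.7)), (np.float64(0.1813), np.float64(-169.4)), (np.float64(0.0815), np.float64(99.1))] [170.  171.3]
scanner handle light
 centre [0.5857 0.3187] edges [(np.float64(0.0956), np.float64(7.5)), (np.float64(0.027), np.float64(-84.5)), (np.float64(0.0956), np.float64(-172.7)), (np.float64(0.0267), np.float64(95.4))] [164.1 179. ]
```

```bash
python3 - <<'E'
from h import *
T,S=cam("top"),cam("side")
qt=blob(T,(0,0,0),(179,120,75),(219,172),21)
P=np.array([onplane(T,p,.0225)[:2] for p in cv2.convexHull(qt)[:,0]])
w=[np.ptp(P@[np.cos(a),np.sin(a)]) for a in np.radians(np.arange(0,180,3))]
f=sum(np.array(w).reshape(4,15))/4
print("weight width by normal angle mod45",dict(zip(range(0,45,3),(f*1000).round(1))))
for n,lo,hi in (("seat",(0,0,95),(179,24,170)),("housing",(80,10,50),(115,80,170))):
    a=blob(T,lo,hi,(302,198),30);b=blob(S,lo,hi,(311,217),32)
    z={"seat":.0455,"housing":.02}[n]
    print(n,cv2.boundingRect(a),mid(a).round(1),onplane(T,mid(a),z).round(4),cv2.boundingRect(b),mid(b).round(1),onplane(S,mid(b),z).round(4))
I=lambda c,x,y,w,h,k:cv2.resize(c["image"][y:y+h,x:x+w],None,fx=k,fy=k,interpolation=cv2.INTER_CUBIC)
cv2.imwrite("pics/arb.png",np.hstack([I(T,275,170,55,55,7),I(S,283,185,55,55,7)]))
print(proj(T,(.55,0,.114)))
E
```

```text
weight width by normal angle mod45 {0: np.float64(61.5), 3: np.float64(61.9), 6: np.float64(62.2), 9: np.float64(62.3), 12: np.float64(62.2), 15: np.float64(61.9), 18: np.float64(61.5), 21: np.float64(61.1), 24: np.float64(60.5), 27: np.float64(59.9), 30: np.float64(59.9), 33: np.float64(60.1), 36: np.float64(60.5), 39: np.float64(61.0), 42: np.float64(61.3)}
seat (287, 183, 30, 30) [301.5 197.2] [ 0.5384 -0.0035  0.0455] (295, 203, 32, 21) [310.7 213.4] [ 0.5394 -0.0006  0.0455]
housing (279, 176, 46, 45) [301.6 197.8] [ 0.5402 -0.0033  0.02  ] (286, 203, 49, 32) [311.3 219.1] [0.5436 0.01   0.02  ]
[299.40551164 187.87679769]
```

View pics/arb.png

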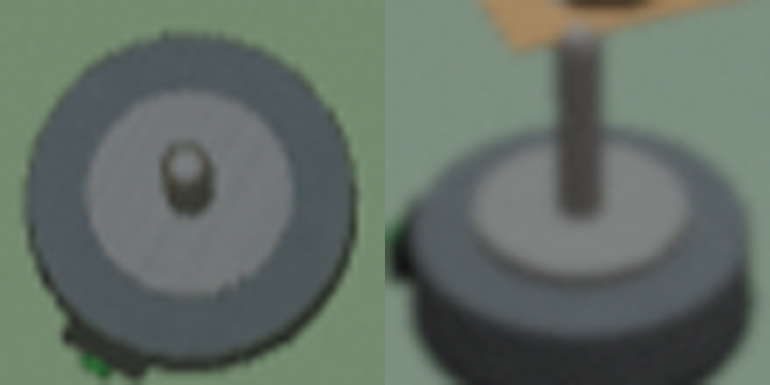

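Arbor: the tip is at top px (301,192) and side px (310.5,190), and the seat centre is about (0.538,-0.003). The weight's flat normals lie at about 29° (mod 45). Moving to the weight.

{"fn": "send_rows", "kwargs": {
  "xyz": [
    [0.0315,-0.0331,0],
    [0.0315,-0.0331,0],
    [0.0315,-0.0331,0],
    [0.0315,-0.0331,0],
    [0.0315,-0.0331,0],
    [0.0315,-0.0331,0],
    [0.0315,-0.0331,0],
    [0.0315,-0.0331,0],
    [0.0315,-0.0331,0],
    [0.0315,-0.0331,0],
    [0.0315,-0.0331,0],
    [0.0315,-0.0331,0],
    [0.0315,-0.0331,0],
    [0.0315,-0.0331,0],
    [0.0315,-0.0331,0],
    [0.0315,-0.0331,0],
    [0.0315,-0.0331,0],
    [0.0315,-0.0331,0],
    [0.0315,-0.0331,0],
    [0.0315,-0.0331,0]
  ],
  "rotation": [
    [0,0,0],
    [0,0,0],
    [0,0,0],
    [0,0,0],
    [0,0,0],
    [0,0,0],
    [0,0,0],
    [0,0,0],
    [0,0,0],
    [0,0,0],
    [0,0,0],
    [0,0,0],
    [0,0,0],
    [0,0,0],
    [0,0,0],
    [0,0,0],
    [0,0,0],
    [0,0,0],
    [0,0,0],
    [0,0,0]
  ],
  "jaw": [1,1,1,1,1,1,1,1,1,1,1,1,1,1,1,1,1,1,1,1]
}}

```text
time_s: 2.4
tool_pos: [0.6016, 0.1915, 0.4047]
tool_rot: [180.0, -0.0, 16.4]
force: [0.4, -0.3, 1.8]
grip_width: 0.0867
grasp_force: 0.0
```

{"fn": "send_rows", "kwargs": {
  "xyz": [
    [0,0,0.03],
    [0,0,0.03],
    [0,0,0.03],
    [0,0,0],
    [0,0,0]
  ],
  "rotation": [
    [0,0,-0.1],
    [0,0,-0.118],
    [0,0,0],
    [0,0,0],
    [0,0,0]
  ],
  "jaw": [1,1,1,1,1]
}}

```text
time_s: 2.9
tool_pos: [0.6008, 0.1902, 0.3151]
tool_rot: [-180.0, 0.0, 29.0]
force: [-0.3, 0.6, 0.7]
grip_width: 0.0871
grasp_force: 0.0
```

```bash
python3 - <<'E'
from h import *
o=env.get_obs();print(o["time_s"],o["tool_pos"],o["tool_rot"],o["qpos"],togo((.601,.1915),29,.188))
T,S=cam("top"),cam("side")
a,e=tri(T,(301,192),S,(310.5,190));print("tip",a,e,onplane(T,(301,192),.114),onplane(S,(310.5,190),.114))
E
```

```text
2.9 [0.60078034 0.19017395 0.31506588] [-1.79987843e+02  2.54551895e-02  2.89532720e+01] [ 17.41039655  26.68990016 -48.48226077  91.20111387  20.74872347
  71.57933332 -95.73518569] (array([ 0.0008, -0.0011,  0.1271]), np.float64(-0.001))
tip [ 0.5401422  -0.0032001   0.11130174] 0.0023121133684541576 [ 0.54091735 -0.00343396  0.114     ] [ 0.5379509  -0.00698186  0.114     ]
```

{"fn": "send_rows", "kwargs": {
  "xyz": [
    [0,-0.001,0.03],
    [0,0,0.03],
    [0,0,0.03],
    [0,0,0.02],
    [0,0,0.01],
    [0,0,0.007],
    [0,0,0],
    [0,0,0],
    [0,0,0],
    [0,0,0],
    [0,0,0],
    [0,0,0],
    [0,0,0]
  ],
  "rotation": [
    [0,0,0],
    [0,0,0],
    [0,0,0],
    [0,0,0],
    [0,0,0],
    [0,0,0],
    [0,0,0],
    [0,0,0],
    [0,0,0],
    [0,0,0],
    [0,0,0],
    [0,0,0],
    [0,0,0]
  ],
  "jaw": [1,1,1,1,1,1,1,0.3,0.3,0.3,0.3,0.3,0.3],
  "newtons": 45
}}

```text
time_s: 4.3
tool_pos: [0.6003, 0.1911, 0.188]
tool_rot: [180.0, -0.0, 29.0]
force: [0.5, -0.2, 1.8]
grip_width: 0.0562
grasp_force: 44.9
```

{"fn": "send_rows", "kwargs": {
  "xyz": [
    [0,0,-0.01],
    [0,0,-0.02],
    [0,0,-0.03],
    [0,0,-0.03],
    [0,0,0],
    [0,0,0]
  ],
  "rotation": [
    [0,0,0],
    [0,0,0],
    [0,0,0],
    [0,0,0],
    [0,0,0],
    [0,0,0]
  ],
  "jaw": [0.3,0.3,0.3,0.3,0.3,0.3]
}}

```text
time_s: 4.9
tool_pos: [0.5998, 0.1909, 0.2769]
tool_rot: [180.0, 0.1, 29.0]
force: [-0.8, -0.2, -7.0]
grip_width: 0.0561
grasp_force: 44.9
```

```bash
python3 - <<'E'
from h import *
print(togo((.4215,.263),None,.201))
E
```

```text
(array([-0.121 , -0.1494,  0.0759]), None)
```

{"fn": "send_rows", "kwargs": {
  "xyz": [
    [-0.0121,-0.015,0],
    [-0.0242,-0.0298,0],
    [-0.0242,-0.0298,0],
    [-0.0242,-0.0298,0],
    [-0.0242,-0.0298,0],
    [-0.0121,-0.0152,0],
    [0,0,0.02],
    [0,0,0.025],
    [0,0,0.02],
    [0,0,0.008],
    [0,0,0.003],
    [0,0,0.0012],
    [0,0,0]
  ],
  "rotation": [
    [0,0,0],
    [0,0,0],
    [0,0,0],
    [0,0,0],
    [0,0,0],
    [0,0,0],
    [0,0,0],
    [0,0,0],
    [0,0,0],
    [0,0,0],
    [0,0,0],
    [0,0,0],
    [0,0,0]
  ],
  "jaw": [0.3,0.3,0.3,0.3,0.3,0.3,0.3,0.3,0.3,0.3,0.3,0.3,0.3]
}}

```text
time_s: 6.2
tool_pos: [0.4223, 0.2635, 0.201]
tool_rot: [180.0, -0.1, 29.0]
force: [0.5, 0.7, -5.7]
grip_width: 0.0556
grasp_force: 44.9
```

{"fn": "send_rows", "kwargs": {
  "xyz": [
    [0,0,0.001],
    [0,0,0.001],
    [0,0,0.0007],
    [0,0,0]
  ],
  "rotation": [
    [0,0,0],
    [0,0,0],
    [0,0,0],
    [0,0,0]
  ],
  "jaw": [0.3,0.3,0.3,0.3]
}}

```text
time_s: 6.6
tool_pos: [0.4222, 0.2634, 0.1984]
tool_rot: [180.0, -0.0, 29.0]
force: [-0.4, -1.1, -0.1]
grip_width: 0.0555
grasp_force: 44.9
```

{"fn": "send_rows", "kwargs": {
  "xyz": [
    [0,0,0],
    [0,0,0],
    [0,0,0],
    [0,0,-0.02],
    [0,0,-0.04],
    [0,0,-0.04],
    [0.02,0.0041,0],
    [0.04,0.0085,0],
    [0.04,0.0085,0],
    [0.04,0.0085,0],
    [0.04,0.0085,0],
    [0.0177,0.004,0],
    [0,0,0],
    [0,0,0],
    [0,0,0],
    [0,0,0],
    [0,0,0]
  ],
  "rotation": [
    [0,0,0],
    [0,0,0],
    [0,0,0],
    [0,0,0],
    [0,0,0],
    [0,0,0],
    [0,0,0],
    [0,0,0],
    [0,0,0],
    [0,0,0],
    [0,0,0],
    [0,0,0],
    [0,0,0.128],
    [0,0,0.128],
    [0,0,0.128],
    [0,0,0],
    [0,0,0]
  ],
  "jaw": [1,1,1,1,1,1,1,1,1,1,1,1,1,1,1,1,1]
}}

```text
time_s: 8.3
tool_pos: [0.6153, 0.3223, 0.2978]
tool_rot: [180.0, -0.0, 7.2]
force: [-0.0, 0.9, -0.7]
grip_width: 0.0872
grasp_force: 0.0
```

```bash
python3 - <<'E'
from h import *
T,S=cam("top"),cam("side")
q=blob(T,(0,0,0),(179,120,75),proj(T,(.422,.263,.033)),21)
print("weight",onplane(T,mid(q),.033))
print(togo((.6155,.3224),7.2,.190),env.get_obs()["qpos"])
E
```

```text
weight [0.40105637 0.28623894 0.033     ]
(array([ 0.0002, -0.0002,  0.1078]), np.float64(-0.002)) [   0.86567083   34.34881851  -44.28527268   82.12522067   24.28302081
   73.32028804 -128.25800658]
```

{"fn": "send_rows", "kwargs": {
  "xyz": [
    [0,0,0.03],
    [0,0,0.03],
    [0,0,0.025],
    [0,0,0.015],
    [0,0,0.0078],
    [0,0,0],
    [0,0,0],
    [0,0,0],
    [0,0,0],
    [0,0,0],
    [0,0,0],
    [0,0,0],
    [0,0,0]
  ],
  "rotation": [
    [0,0,0],
    [0,0,0],
    [0,0,0],
    [0,0,0],
    [0,0,0],
    [0,0,0],
    [0,0,0],
    [0,0,0],
    [0,0,0],
    [0,0,0],
    [0,0,0],
    [0,0,0],
    [0,0,0]
  ],
  "jaw": [1,1,1,1,1,1,0.1,0.1,0.1,0.1,0.1,0.1,0.1],
  "newtons": 30
}}

```text
time_s: 9.7
tool_pos: [0.6152, 0.3222, 0.19]
tool_rot: [180.0, 0.0, 7.0]
force: [0.5, -0.2, 0.1]
grip_width: 0.0388
grasp_force: 0.0
```

{"fn": "send_rows", "kwargs": {
  "xyz": [
    [0,0,-0.01],
    [0,0,-0.02],
    [0,0,-0.03],
    [0,0,-0.01],
    [0,0,0],
    [0,0,0]
  ],
  "rotation": [
    [0,0,0],
    [0,0,0],
    [0,0,0],
    [0,0,0],
    [0,0,0],
    [0,0,0]
  ],
  "jaw": [0.1,0.1,0.1,0.1,0.1,0.1]
}}

```text
time_s: 10.3
tool_pos: [0.6151, 0.322, 0.2597]
tool_rot: [180.0, 0.0, 7.0]
force: [-0.6, -0.2, -1.5]
grip_width: 0.0295
grasp_force: 30.0
```

```bash
python3 - <<'E'
from h import *
T,S=cam("top"),cam("side")
cv2.imwrite("pics/t1.png",np.vstack([cv2.resize(T["image"][100:300,120:320],(800,800))[:300*2],])) 
I=lambda c,x,y,w,h,k:cv2.resize(c["image"][y:y+h,x:x+w],None,fx=k,fy=k,interpolation=cv2.INTER_CUBIC)
cv2.imwrite("pics/t1.png",np.hstack([I(T,130,110,130,170,3),I(S,210,100,130,170,3)]))
print(togo((.604,.192),7))
E
```

```text
(array([-0.0266,  0.1274,  0.    ]), np.float64(-0.0))
```

View pics/t1.png

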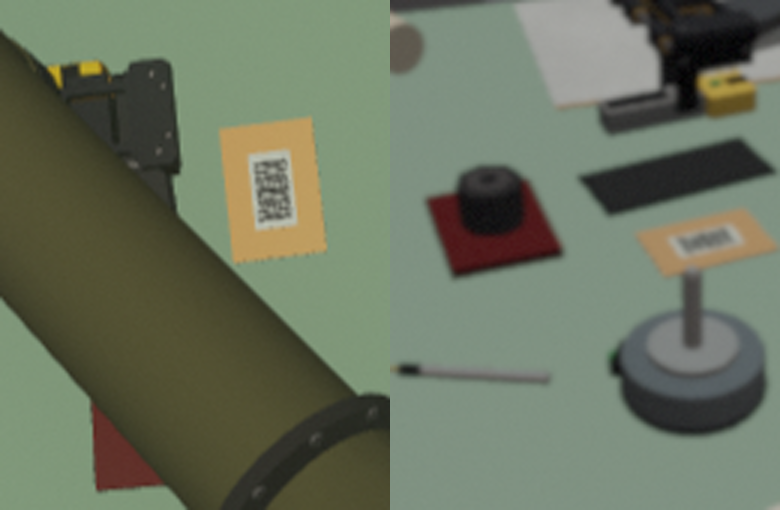

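Top view: weight is off the ticket and the barcode is exposed at about px (220,173). Side view: weight stands mid-board, scanner held level. The scanner now goes over the label.

{"fn": "send_rows", "kwargs": {
  "xyz": [
    [-0.005,0.009,0],
    [-0.011,0.02,0],
    [-0.0133,0.0235,0],
    [-0.0133,0.0235,0],
    [-0.0133,0.0235,0],
    [-0.011,0.02,0],
    [-0.005,0.008,0],
    [0,0,0],
    [0,0,0],
    [0,0,0]
  ],
  "rotation": [
    [0,0,0],
    [0,0,0],
    [0,0,0],
    [0,0,0],
    [0,0,0],
    [0,0,0],
    [0,0,0],
    [0,0,0],
    [0,0,0],
    [0,0,0]
  ],
  "jaw": [0.1,0.1,0.1,0.1,0.1,0.1,0.1,0.1,0.1,0.1]
}}

```text
time_s: 11.4
tool_pos: [0.5594, 0.1884, 0.2602]
tool_rot: [-179.9, -0.0, 7.1]
force: [0.1, -0.2, -2.2]
grip_width: 0.0301
grasp_force: 30.0
```

```bash
python3 - <<'E'
from h import *
T,S=cam("top"),cam("side")
qt=blob(T,(18,110,60),(32,255,255),proj(T,(.604,.192,.085)),25);qs=blob(S,(18,110,50),(32,255,255),proj(S,(.604,.192,.085)),22)
print(mid(qt),mid(qs),tri(T,mid(qt),S,mid(qs)),cv2.minAreaRect(qt))
I=lambda c,x,y,w,h,k:cv2.resize(c["image"][y:y+h,x:x+w],None,fx=k,fy=k,interpolation=cv2.INTER_CUBIC)
cv2.imwrite("pics/t2.png",np.hstack([I(T,160,110,120,120,3),I(S,260,100,120,120,3)]))
E
```

```text
[223.15698479 155.93015214] [316.29330944 155.20669056] (array([0.61457746, 0.17250374, 0.09071943]), np.float64(0.024162108931251248)) ((222.0, 156.0), (12.0, 24.0), 90.0)
```

View pics/t2.png

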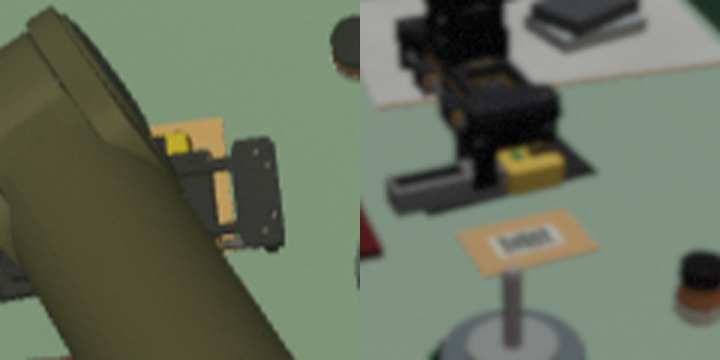

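Side view: the yellow head sits at about px (317,156) above the label, handle level.

```bash
python3 - <<'E'
from h import *
S=cam("side")
for z in (.07,.08,.09): print(z,proj(S,(.604,.1935,z)))
E
```

```text
0.07 [314.72445335 157.85524391]
0.08 [314.709979   154.52091569]
0.09 [314.69534493 151.14979316]
```

{"fn": "send_rows", "kwargs": {
  "xyz": [
    [0,0,0],
    [0,0,0],
    [0,0,0],
    [0,0,0],
    [0,0,0],
    [0,0,0],
    [0,0,0],
    [0,0,0],
    [0,0,0],
    [0,0,0],
    [0,0,0],
    [0,0,0],
    [0,0,0],
    [0,0,0],
    [0,0,0],
    [0,0,0],
    [0,0,0],
    [0,0,0],
    [0,0,0],
    [0,0,0]
  ],
  "rotation": [
    [0,0,0],
    [0,0,0],
    [0,0,0],
    [0,0,0],
    [0,0,0],
    [0,0,0],
    [0,0,0],
    [0,0,0],
    [0,0,0],
    [0,0,0],
    [0,0,0],
    [0,0,0],
    [0,0,0],
    [0,0,0],
    [0,0,0],
    [0,0,0],
    [0,0,0],
    [0,0,0],
    [0,0,0],
    [0,0,0]
  ],
  "jaw": [0.1,0.1,0.1,0.1,0.1,0.1,0.1,0.1,0.1,0.1,0.1,0.1,0.1,0.1,0.1,0.1,0.1,0.1,0.1,0.1]
}}

```text
time_s: 13.55
tool_pos: [0.5594, 0.1869, 0.26]
tool_rot: [180.0, 0.0, 7.0]
force: [-0.1, 0.1, -0.6]
grip_width: 0.0298
grasp_force: 30.0
```

{"fn": "send_rows", "kwargs": {
  "xyz": [
    [0,0,0],
    [0,0,0],
    [0,0,0],
    [0,0,0],
    [0,0,0]
  ],
  "rotation": [
    [0,0,0],
    [0,0,0],
    [0,0,0],
    [0,0,0],
    [0,0,0]
  ],
  "jaw": [0.1,0.1,0.1,0.1,0.1]
}}

```text
time_s: 14.05
tool_pos: [0.5594, 0.1869, 0.26]
tool_rot: [180.0, 0.0, 7.0]
force: [0.2, 0.6, -1.6]
grip_width: 0.0298
grasp_force: 30.0
```

{"fn": "send_rows", "kwargs": {
  "xyz": [
    [0.005,-0.0085,0],
    [0.011,-0.0187,0],
    [0.0132,-0.0224,0],
    [0.0132,-0.0225,0],
    [0.0132,-0.0224,0],
    [0.011,-0.0187,0],
    [0.005,-0.0085,0],
    [0,0,0.02],
    [0,0,0.02],
    [0,0,0.012],
    [0,0,0.006],
    [0,0,0],
    [0,0,0]
  ],
  "rotation": [
    [0,0,0],
    [0,0,0],
    [0,0,0],
    [0,0,0],
    [0,0,0],
    [0,0,0],
    [0,0,0],
    [0,0,0],
    [0,0,0],
    [0,0,0],
    [0,0,0],
    [0,0,0],
    [0,0,0]
  ],
  "jaw": [0.1,0.1,0.1,0.1,0.1,0.1,0.1,0.1,0.1,0.1,0.1,0.1,0.1]
}}

```text
time_s: 15.35
tool_pos: [0.616, 0.3165, 0.2028]
tool_rot: [-180.0, -0.1, 7.0]
force: [0.5, -0.2, -1.8]
grip_width: 0.0296
grasp_force: 30.0
```

{"fn": "send_rows", "kwargs": {
  "xyz": [
    [0,0,0.002],
    [0,0,0.002],
    [0,0,0],
    [0,0,0]
  ],
  "rotation": [
    [0,0,0],
    [0,0,0],
    [0,0,0],
    [0,0,0]
  ],
  "jaw": [0.1,0.1,0.1,0.1]
}}

```text
time_s: 15.75
tool_pos: [0.616, 0.3168, 0.2003]
tool_rot: [180.0, -0.1, 7.0]
force: [-1.5, -0.9, 6.8]
grip_width: 0.0298
grasp_force: 30.0
```

{"fn": "send_rows", "kwargs": {
  "xyz": [
    [0,0,0.001],
    [0,0,0.001],
    [0,0,0],
    [0,0,0]
  ],
  "rotation": [
    [0,0,0],
    [0,0,0],
    [0,0,0],
    [0,0,0]
  ],
  "jaw": [0.1,0.1,0.1,0.1]
}}

```text
time_s: 16.15
tool_pos: [0.616, 0.3169, 0.2002]
tool_rot: [180.0, -0.1, 7.0]
force: [-5.1, -4.2, 16.4]
grip_width: 0.0298
grasp_force: 30.0
```

{"fn": "send_rows", "kwargs": {
  "xyz": [
    [0,0,-0.0022],
    [0,0,0],
    [0,0,0],
    [0,0,0],
    [0,0,0],
    [0,0,-0.02],
    [0,0,-0.04],
    [0,0,-0.05],
    [0,0,-0.05]
  ],
  "rotation": [
    [0,0,0],
    [0,0,0],
    [0,0,0],
    [0,0,0],
    [0,0,0],
    [0,0,0],
    [0,0,0],
    [0,0,0],
    [0,0,0]
  ],
  "jaw": [0.1,0.9,0.9,0.9,0.9,0.9,0.9,0.9,0.9]
}}

```text
time_s: 17.05
tool_pos: [0.6153, 0.3165, 0.3612]
tool_rot: [-180.0, -0.0, 7.0]
force: [0.1, 0.9, -0.7]
grip_width: 0.0769
grasp_force: 0.0
```

{"fn": "send_rows", "kwargs": {
  "xyz": [
    [-0.005,0.016,0],
    [-0.009,0.03,0],
    [-0.0104,0.0348,0],
    [-0.0104,0.0348,0],
    [-0.0104,0.0348,0],
    [-0.0104,0.0348,0],
    [-0.0104,0.0348,0],
    [-0.0104,0.0348,0],
    [-0.0104,0.0348,0],
    [-0.0104,0.0348,0],
    [-0.0104,0.0348,0],
    [-0.0104,0.0348,0],
    [-0.0104,0.0348,0],
    [-0.0104,0.0348,0],
    [-0.0104,0.0348,0],
    [-0.0104,0.0348,0],
    [-0.009,0.03,0],
    [0,0,0],
    [0,0,0]
  ],
  "rotation": [
    [0,0,0],
    [0,0,0],
    [0,0,0],
    [0,0,0],
    [0,0,0],
    [0,0,0],
    [0,0,0],
    [0,0,0],
    [0,0,0],
    [0,0,0],
    [0,0,0],
    [0,0,0],
    [0,0,0],
    [0,0,0],
    [0,0,0],
    [0,0,0],
    [0,0,0],
    [0,0,0],
    [0,0,0]
  ],
  "jaw": [0.9,0.9,0.9,0.9,0.9,0.9,0.9,0.9,0.9,0.9,0.9,0.9,0.9,0.9,0.9,0.9,0.9,0.9,0.9]
}}

```text
time_s: 18.95
tool_pos: [0.5168, -0.2633, 0.3593]
tool_rot: [180.0, -0.1, 6.9]
force: [0.9, 0.7, 0.4]
grip_width: 0.0786
grasp_force: 0.0
```

```bash
python3 - <<'E'
from meas import *
T,S=cam("top"),cam("side")
near={"w60":(.5163,-.2678),"w54":(.561,-.1788),"w42":(.505,-.4),"w36":(.646,-.29)}
wheels(T,S,near,rad=24)
print(togo((.5163,-.268),None,.187))
I=lambda c,x,y,w,h,k:cv2.resize(c["image"][y:y+h,x:x+w],None,fx=k,fy=k,interpolation=cv2.INTER_CUBIC)
cv2.imwrite("pics/t3.png",np.vstack([I(T,130,120,380,150,2),I(S,220,130,380,150,2)]))
E
```

```text
w60 px [416.1 216.5] top@8mm [ 0.4953 -0.2746] dia mm 18.1 tri [ 0.5035 -0.2743  0.019 ] gap 0.0186 side px [337.9 321.4]
w54 px [375.2 189.1] top@8mm [ 0.5615 -0.179 ] dia mm 53.7 tri [ 0.5608 -0.1782  0.0142] gap 0.0003 side px [345.4 277.8]
w42 none
w36 px [420.4 154. ] top@8mm [ 0.6465 -0.2903] dia mm 35.7 tri [ 0.6459 -0.29    0.0089] gap 0.0008 side px [410.3 314.6]
(array([-0.0019,  0.0065,  0.1721]), None)
```

View pics/t3.png

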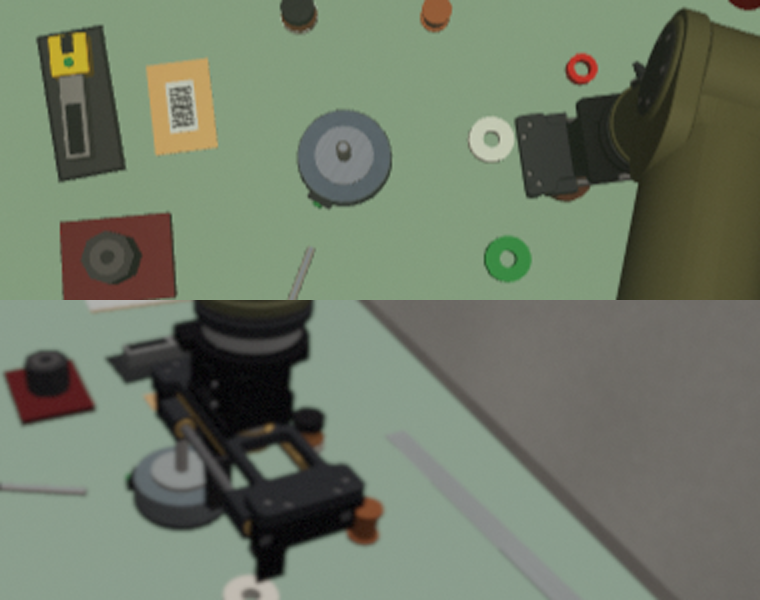

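Top view: scanner back on the pad (px ~165,170), barcode clear, weight on the red board. The brown wheel is partly hidden by the hand, but in the side view it is unmoved at (338,321). Picking it.

{"fn": "send_rows", "kwargs": {
  "xyz": [
    [-0.001,0.0045,0.03],
    [0,0,0.04],
    [0,0,0.04],
    [0,0,0.03],
    [0,0,0.018],
    [0,0,0.009],
    [0,0,0.005],
    [0,0,0],
    [0,0,0]
  ],
  "rotation": [
    [0,0,0],
    [0,0,0],
    [0,0,0],
    [0,0,0],
    [0,0,0],
    [0,0,0],
    [0,0,0],
    [0,0,0],
    [0,0,0]
  ],
  "jaw": [0.9,0.9,0.9,0.9,0.9,0.9,0.9,0.9,0.9]
}}

```text
time_s: 19.95
tool_pos: [0.517, -0.2676, 0.1875]
tool_rot: [179.9, -0.1, 7.0]
force: [0.4, 0.6, -0.1]
grip_width: 0.0784
grasp_force: 0.0
```

```bash
python3 - <<'E'
from meas import *
print(env.get_obs()["tool_pos"],togo((.5164,-.268),None,.187))
E
```

```text
[ 0.51702526 -0.26760752  0.18751281] (array([-0.0007,  0.0003,  0.0005]), None)
```

{"fn": "send_rows", "kwargs": {
  "xyz": [
    [0,0,0],
    [0,0,0],
    [0,0,0],
    [0,0,0],
    [0,0,0],
    [0,0,-0.01],
    [0,0,-0.03],
    [0,0,-0.04],
    [0,0,-0.035],
    [0,0,-0.02],
    [0,0,0]
  ],
  "rotation": [
    [0,0,0],
    [0,0,0],
    [0,0,0],
    [0,0,0],
    [0,0,0],
    [0,0,0],
    [0,0,0],
    [0,0,0],
    [0,0,0],
    [0,0,0],
    [0,0,0]
  ],
  "jaw": [0.5,0.5,0.5,0.5,0.5,0.5,0.5,0.5,0.5,0.5,0.5],
  "newtons": 20
}}

```text
time_s: 21.05
tool_pos: [0.5175, -0.2678, 0.3253]
tool_rot: [179.7, -0.3, 7.0]
force: [0.7, 0.3, -1.6]
grip_width: 0.0588
grasp_force: 20.0
```

{"fn": "send_rows", "kwargs": {
  "xyz": [
    [0.003,-0.0145,0],
    [0.006,-0.0288,0],
    [0.006,-0.0288,0],
    [0.006,-0.0288,0],
    [0.006,-0.0288,0],
    [0.006,-0.0288,0],
    [0.006,-0.0288,0],
    [0.006,-0.0288,0],
    [0.006,-0.0288,0],
    [0.003,-0.0145,0],
    [0,0,0],
    [0,0,0],
    [0,0,0],
    [0,0,0]
  ],
  "rotation": [
    [0,0,0],
    [0,0,0],
    [0,0,0],
    [0,0,0],
    [0,0,0],
    [0,0,0],
    [0,0,0],
    [0,0,0],
    [0,0,0],
    [0,0,0],
    [0,0,0],
    [0,0,0],
    [0,0,0],
    [0,0,0]
  ],
  "jaw": [0.5,0.5,0.5,0.5,0.5,0.5,0.5,0.5,0.5,0.5,0.5,0.5,0.5,0.5]
}}

```text
time_s: 22.45
tool_pos: [0.5382, -0.005, 0.3208]
tool_rot: [180.0, 0.0, 6.9]
force: [-0.6, -0.6, -1.1]
grip_width: 0.059
grasp_force: 20.0
```

```bash
python3 - <<'E'
from h import *
T,S=cam("top"),cam("side")
print(env.get_obs()["tool_pos"])
I=lambda c,x,y,w,h,k:cv2.resize(c["image"][y:y+h,x:x+w],None,fx=k,fy=k,interpolation=cv2.INTER_CUBIC)
cv2.imwrite("pics/t4.png",np.hstack([I(T,260,150,80,80,5),I(S,270,150,80,80,5)]))
E
```

```text
[ 0.5383502  -0.00466542  0.3210605 ]
```

View pics/t4.png

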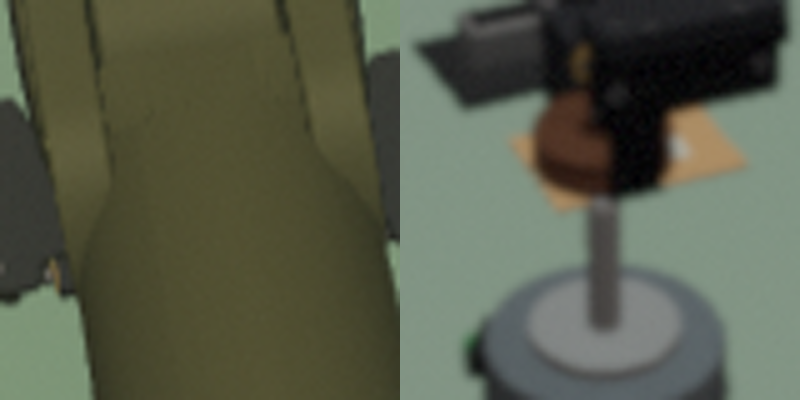

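Side view: held brown wheel is centred at about px (390,180) in full-image terms (crop x≈601), against the arbor at crop x≈603, so they are laterally aligned. The arm hides it in the top view. Lowering with force checks.

{"fn": "send_rows", "kwargs": {
  "xyz": [
    [0.001,-0.001,0.01],
    [0,0,0.008],
    [0,0,0.004],
    [0,0,0.002],
    [0,0,0]
  ],
  "rotation": [
    [0,0,0],
    [0,0,0],
    [0,0,0],
    [0,0,0],
    [0,0,0]
  ],
  "jaw": [0.5,0.5,0.5,0.5,0.5]
}}

```text
time_s: 23.05
tool_pos: [0.5391, -0.0025, 0.2967]
tool_rot: [-180.0, 0.0, 7.0]
force: [-0.2, -0.7, -0.1]
grip_width: 0.059
grasp_force: 20.0
```

{"fn": "send_rows", "kwargs": {
  "xyz": [
    [0,0,0.002],
    [0,0,0.002],
    [0,0,0.002],
    [0,0,0.001],
    [0,0,0]
  ],
  "rotation": [
    [0,0,0],
    [0,0,0],
    [0,0,0],
    [0,0,0],
    [0,0,0]
  ],
  "jaw": [0.5,0.5,0.5,0.5,0.5]
}}

```text
time_s: 23.55
tool_pos: [0.5392, -0.0025, 0.2901]
tool_rot: [180.0, 0.0, 7.0]
force: [-0.3, 1.0, -0.8]
grip_width: 0.0589
grasp_force: 20.0
```

{"fn": "send_rows", "kwargs": {
  "xyz": [
    [0,0,0.008],
    [0,0,0.012],
    [0,0,0.014],
    [0,0,0.011],
    [0,0,0.006],
    [0,0,0.003],
    [0,0,0]
  ],
  "rotation": [
    [0,0,0],
    [0,0,0],
    [0,0,0],
    [0,0,0],
    [0,0,0],
    [0,0,0],
    [0,0,0]
  ],
  "jaw": [0.5,0.5,0.5,0.5,0.5,0.5,0.5]
}}

```text
time_s: 24.25
tool_pos: [0.5392, -0.0025, 0.2358]
tool_rot: [-180.0, 0.0, 7.0]
force: [-0.5, -0.4, 0.4]
grip_width: 0.0589
grasp_force: 20.0
```

{"fn": "send_rows", "kwargs": {
  "xyz": [
    [0,0,0.001],
    [0,0,0.001],
    [0,0,0.001],
    [0,0,0]
  ],
  "rotation": [
    [0,0,0],
    [0,0,0],
    [0,0,0],
    [0,0,0]
  ],
  "jaw": [0.5,0.5,0.5,0.5]
}}

```text
time_s: 24.65
tool_pos: [0.5393, -0.0026, 0.2333]
tool_rot: [180.0, -0.0, 7.0]
force: [-0.6, 0.3, -0.2]
grip_width: 0.0591
grasp_force: 20.0
```

{"fn": "send_rows", "kwargs": {
  "xyz": [
    [0,0,0],
    [0,0,0],
    [0,0,0],
    [0,0,0],
    [0,0,-0.02],
    [0,0,-0.04],
    [0,0,-0.04],
    [0,0,-0.02],
    [0,0,0]
  ],
  "rotation": [
    [0,0,0],
    [0,0,0],
    [0,0,0],
    [0,0,0],
    [0,0,0],
    [0,0,0],
    [0,0,0],
    [0,0,0],
    [0,0,0]
  ],
  "jaw": [0.85,0.85,0.85,0.85,0.85,0.85,0.85,0.85,0.85]
}}

```text
time_s: 25.55
tool_pos: [0.5404, -0.0021, 0.3568]
tool_rot: [179.9, -0.4, 7.0]
force: [-0.2, 0.2, -0.9]
grip_width: 0.074
grasp_force: 0.0
```

```bash
python3 - <<'E'
from meas import *
T,S=cam("top"),cam("side")
near={"w54":(.561,-.1788),"w42":(.505,-.4),"w36":(.646,-.29)}
wheels(T,S,near,rad=24)
q=blob(S,*COL["w60"],proj(S,(.5392,-.0027,.054)),25);print("w60 on seat side@54mm",cv2.boundingRect(q),onplane(S,mid(q),.054))
print(togo((.5612,-.179),None,.187))
E
```

```text
Traceback (most recent call last):
  File "meas.py", line 9, in wheels
    P0=near[k]
       ~~~~^^^
KeyError: 'w60'
```

```bash
sed -i 's/for k in names:/for k in near:/' meas.py; python3 - <<'E'
from meas import *
T,S=cam("top"),cam("side")
near={"w54":(.561,-.1788),"w42":(.505,-.4),"w36":(.646,-.29)}
wheels(T,S,near,rad=24)
q=blob(S,*COL["w60"],proj(S,(.5392,-.0027,.054)),25);print("w60 on seat side@54mm",cv2.boundingRect(q),onplane(S,mid(q),.054))
print(env.get_obs()["tool_pos"],togo((.5612,-.179),None,.187))
E
```

```text
w54 px [375.2 189.1] top@8mm [ 0.5616 -0.179 ] dia mm 53.4 tri [ 0.5605 -0.178   0.0152] gap 0.0001 side px [345.2 277.4]
w42 px [469.1 212.1] top@8mm [ 0.5048 -0.4015] dia mm 43.7 tri [ 0.5042 -0.399   0.0161] gap 0.0004 side px [358.6 389.7]
w36 px [420.4 154. ] top@8mm [ 0.6465 -0.2903] dia mm 35.7 tri [ 0.6459 -0.29    0.0088] gap 0.0007 side px [410.3 314.6]
w60 on seat side@54mm (299, 203, 24, 18) [ 0.53870657 -0.00328897  0.054     ]
[ 0.53871355 -0.00271431  0.35174344] (array([0.0009, 0.1777, 0.1647]), None)
```

{"fn": "send_rows", "kwargs": {
  "xyz": [
    [0.001,0.0177,0],
    [0,0.032,0],
    [0,0.032,0],
    [0,0.032,0],
    [0,0.032,0],
    [0,0.022,0.01],
    [0,0.01,0.03],
    [0,0,0.04],
    [0,0,0.04],
    [0,0,0.025],
    [0,0,0.012],
    [0,0,0.0075],
    [0,0,0],
    [0,0,0]
  ],
  "rotation": [
    [0,0,0],
    [0,0,0],
    [0,0,0],
    [0,0,0],
    [0,0,0],
    [0,0,0],
    [0,0,0],
    [0,0,0],
    [0,0,0],
    [0,0,0],
    [0,0,0],
    [0,0,0],
    [0,0,0],
    [0,0,0]
  ],
  "jaw": [0.85,0.85,0.85,0.85,0.85,0.85,0.85,0.85,0.85,0.85,0.85,0.85,0.85,0.85]
}}

```text
time_s: 27.15
tool_pos: [0.5625, -0.1789, 0.1899]
tool_rot: [179.9, -0.1, 7.0]
force: [0.1, -0.5, 0.5]
grip_width: 0.0739
grasp_force: 0.0
```

```bash
python3 - <<'E'
from meas import *
print(env.get_obs()["tool_pos"],togo((.5614,-.179),None,.187))
E
```

```text
[ 0.56253077 -0.17894191  0.18988206] (array([-0.0011, -0.0001,  0.0029]), None)
```

{"fn": "send_rows", "kwargs": {
  "xyz": [
    [-0.001,0,0.0025],
    [0,0,0],
    [0,0,0],
    [0,0,0],
    [0,0,0],
    [0,0,0],
    [0,0,0],
    [0,0,-0.01],
    [0,0,-0.03],
    [0,0,-0.04],
    [0,0,-0.035],
    [0,0,-0.02],
    [0,0,0]
  ],
  "rotation": [
    [0,0,0],
    [0,0,0],
    [0,0,0],
    [0,0,0],
    [0,0,0],
    [0,0,0],
    [0,0,0],
    [0,0,0],
    [0,0,0],
    [0,0,0],
    [0,0,0],
    [0,0,0],
    [0,0,0]
  ],
  "jaw": [0.85,0.45,0.45,0.45,0.45,0.45,0.45,0.45,0.45,0.45,0.45,0.45,0.45]
}}

```text
time_s: 28.45
tool_pos: [0.5621, -0.1788, 0.3253]
tool_rot: [179.8, -0.3, 7.0]
force: [0.3, -0.2, -1.2]
grip_width: 0.0533
grasp_force: 20.0
```

{"fn": "send_rows", "kwargs": {
  "xyz": [
    [0,-0.0147,0],
    [0,-0.029,0],
    [0,-0.03,0],
    [0,-0.03,0],
    [0,-0.03,0],
    [0,-0.029,0],
    [-0.0008,-0.015,0],
    [0,0,0],
    [0,0,0],
    [0,0,0],
    [0,0,0]
  ],
  "rotation": [
    [0,0,0],
    [0,0,0],
    [0,0,0],
    [0,0,0],
    [0,0,0],
    [0,0,0],
    [0,0,0],
    [0,0,0],
    [0,0,0],
    [0,0,0],
    [0,0,0]
  ],
  "jaw": [0.45,0.45,0.45,0.45,0.45,0.45,0.45,0.45,0.45,0.45,0.45]
}}

```text
time_s: 29.55
tool_pos: [0.5387, -0.0043, 0.321]
tool_rot: [180.0, 0.0, 6.8]
force: [0.2, 0.6, -0.0]
grip_width: 0.0536
grasp_force: 20.0
```

```bash
python3 - <<'E'
from h import *
S=cam("side")
print(env.get_obs()["tool_pos"],env.get_obs()["grip_width"],togo((.539,-.0027)))
q=blob(S,(10,0,90),(48,40,255),proj(S,(.539,-.0027,.14)),16)
if q is not None: print("white",cv2.boundingRect(q),mid(q),proj(S,(.539,-.0027,.14)))
E
```

```text
[ 0.53863111 -0.0040727   0.32102576] 0.053589207909950747 (array([ 0.0005, -0.0013,  0.    ]), None)
white (296, 168, 17, 25) [304.84701493 180.22885572] [310.32112858 178.6590986 ]
```

{"fn": "send_rows", "kwargs": {
  "xyz": [
    [0.0005,0,0.01],
    [0,0,0.008],
    [0,0,0.004],
    [0,0,0.001],
    [0,0,0],
    [0,0,0]
  ],
  "rotation": [
    [0,0,0],
    [0,0,0],
    [0,0,0],
    [0,0,0],
    [0,0,0],
    [0,0,0]
  ],
  "jaw": [0.45,0.45,0.45,0.45,0.45,0.45]
}}

```text
time_s: 30.2
tool_pos: [0.5391, -0.0025, 0.2984]
tool_rot: [180.0, -0.0, 7.0]
force: [-0.2, 1.0, -0.0]
grip_width: 0.053
grasp_force: 20.0
```

{"fn": "send_rows", "kwargs": {
  "xyz": [
    [0,0,0.002],
    [0,0,0.002],
    [0,0,0.002],
    [0,0,0.002],
    [0,0,0]
  ],
  "rotation": [
    [0,0,0],
    [0,0,0],
    [0,0,0],
    [0,0,0],
    [0,0,0]
  ],
  "jaw": [0.45,0.45,0.45,0.45,0.45]
}}

```text
time_s: 30.7
tool_pos: [0.5388, -0.0026, 0.2899]
tool_rot: [-180.0, 0.0, 7.0]
force: [-0.2, -0.4, -1.5]
grip_width: 0.0535
grasp_force: 20.0
```

{"fn": "send_rows", "kwargs": {
  "xyz": [
    [0,0,0.008],
    [0,0,0.012],
    [0,0,0.01],
    [0,0,0.006],
    [0,0,0.002],
    [0,0,0.001],
    [0,0,0.001],
    [0,0,0],
    [0,0,0]
  ],
  "rotation": [
    [0,0,0],
    [0,0,0],
    [0,0,0],
    [0,0,0],
    [0,0,0],
    [0,0,0],
    [0,0,0],
    [0,0,0],
    [0,0,0]
  ],
  "jaw": [0.45,0.45,0.45,0.45,0.45,0.45,0.45,0.45,0.45]
}}

```text
time_s: 31.6
tool_pos: [0.5391, -0.0025, 0.2506]
tool_rot: [180.0, -0.0, 7.0]
force: [-1.3, 0.1, -0.4]
grip_width: 0.0533
grasp_force: 20.0
```

{"fn": "send_rows", "kwargs": {
  "xyz": [
    [0,0,0],
    [0,0,0],
    [0,0,0],
    [0,0,0],
    [0,0,-0.02],
    [0,0,-0.04],
    [0,0,-0.04],
    [0,0,-0.01],
    [0,0,0],
    [0,0,0]
  ],
  "rotation": [
    [0,0,0],
    [0,0,0],
    [0,0,0],
    [0,0,0],
    [0,0,0],
    [0,0,0],
    [0,0,0],
    [0,0,0],
    [0,0,0],
    [0,0,0]
  ],
  "jaw": [0.8,0.8,0.8,0.8,0.8,0.8,0.8,0.8,0.8,0.8]
}}

```text
time_s: 32.6
tool_pos: [0.5385, -0.0028, 0.3591]
tool_rot: [180.0, 0.1, 7.0]
force: [0.7, 0.2, -0.7]
grip_width: 0.0696
grasp_force: 0.0
```

```bash
python3 - <<'E'
from meas import *
T,S=cam("top"),cam("side")
wheels(T,S,{"w42":(.505,-.4),"w36":(.646,-.29)},rad=24)
q=blob(S,(10,0,110),(48,40,255),proj(S,(.539,-.0027,.07)),20);print("w54 side@70mm",cv2.boundingRect(q),onplane(S,mid(q),.070))
print(env.get_obs()["tool_pos"],togo((.5045,-.4005),None,.187))
E
```

```text
w42 px [469.1 212.1] top@8mm [ 0.5048 -0.4015] dia mm 43.7 tri [ 0.5042 -0.399   0.0161] gap 0.0004 side px [358.6 389.7]
w36 px [420.4 154. ] top@8mm [ 0.6465 -0.2903] dia mm 35.7 tri [ 0.646  -0.29    0.0089] gap 0.0007 side px [410.3 314.6]
w54 side@70mm (298, 195, 26, 20) [0.54019864 0.00080345 0.07      ]
[ 0.53833366 -0.00278025  0.35834332] (array([-0.0819,  0.3907,  0.1713]), None)
```

{"fn": "send_rows", "kwargs": {
  "xyz": [
    [-0.003,0.0165,0],
    [-0.006,0.028,0],
    [-0.0065,0.032,0],
    [-0.0065,0.032,0],
    [-0.0065,0.032,0],
    [-0.0065,0.032,0],
    [-0.0065,0.032,0],
    [-0.0065,0.032,0],
    [-0.0065,0.032,0],
    [-0.0065,0.032,0],
    [-0.0065,0.032,0],
    [-0.0065,0.0275,0],
    [-0.006,0.021,0],
    [-0.002,0.01,0.01],
    [0,0,0.03],
    [0,0,0.04],
    [0,0,0.04],
    [0,0,0.025],
    [0,0,0.01],
    [0,0,0]
  ],
  "rotation": [
    [0,0,0],
    [0,0,0],
    [0,0,0],
    [0,0,0],
    [0,0,0],
    [0,0,0],
    [0,0,0],
    [0,0,0],
    [0,0,0],
    [0,0,0],
    [0,0,0],
    [0,0,0],
    [0,0,0],
    [0,0,0],
    [0,0,0],
    [0,0,0],
    [0,0,0],
    [0,0,0],
    [0,0,0],
    [0,0,0]
  ],
  "jaw": [0.8,0.8,0.8,0.8,0.8,0.8,0.8,0.8,0.8,0.8,0.8,0.8,0.8,0.8,0.8,0.8,0.8,0.8,0.8,0.8]
}}

```text
time_s: 34.7
tool_pos: [0.5048, -0.3993, 0.2032]
tool_rot: [-179.8, 0.1, 7.1]
force: [-0.3, 0.8, 0.7]
grip_width: 0.0695
grasp_force: 0.0
```

```bash
python3 - <<'E'
from meas import *
T,S=cam("top"),cam("side")
print(env.get_obs()["tool_pos"],togo((.5047,-.401),None,.187))
q=blob(T,*COL["w42"],proj(T,(.505,-.401,.008)),24);print(None if q is None else mid(q))
I=lambda c,x,y,w,h,k:cv2.resize(c["image"][y:y+h,x:x+w],None,fx=k,fy=k,interpolation=cv2.INTER_CUBIC)
cv2.imwrite("pics/t5.png",np.hstack([I(T,265,160,75,75,5),I(S,275,170,75,75,5)]))
E
```

```text
[ 0.50591405 -0.40037591  0.20634601] (array([-0.0013,  0.0005,  0.0193]), None)
None
```

View pics/t5.png

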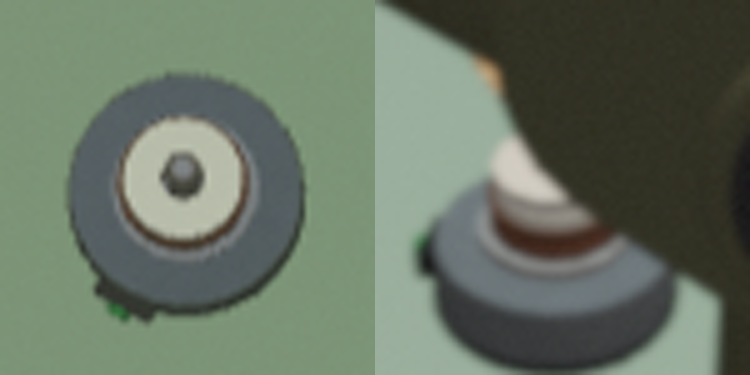

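Brown with white on top sit level on the seat, concentric with the arbor at px (302,195). Grasping blue.

{"fn": "send_rows", "kwargs": {
  "xyz": [
    [-0.001,0,0.01],
    [0,0,0.009],
    [0,0,0],
    [0,0,0],
    [0,0,0],
    [0,0,0],
    [0,0,0],
    [0,0,0],
    [0,0,0],
    [0,0,0],
    [0,0,0]
  ],
  "rotation": [
    [0,0,0],
    [0,0,0],
    [0,0,0],
    [0,0,0],
    [0,0,0],
    [0,0,0],
    [0,0,0],
    [0,0,0],
    [0,0,0],
    [0,0,0],
    [0,0,0]
  ],
  "jaw": [0.8,0.8,0.8,0.8,0.35,0.35,0.35,0.35,0.35,0.35,0.35]
}}

```text
time_s: 35.9
tool_pos: [0.5042, -0.4008, 0.1864]
tool_rot: [180.0, -0.0, 7.0]
force: [-0.2, -1.1, 1.9]
grip_width: 0.0415
grasp_force: 20.0
```

{"fn": "send_rows", "kwargs": {
  "xyz": [
    [0,0,-0.01],
    [0,0,-0.03],
    [0,0,-0.04],
    [0,0,-0.035],
    [0,0,-0.02],
    [0,0,0],
    [0,0,0]
  ],
  "rotation": [
    [0,0,0],
    [0,0,0],
    [0,0,0],
    [0,0,0],
    [0,0,0],
    [0,0,0],
    [0,0,0]
  ],
  "jaw": [0.35,0.35,0.35,0.35,0.35,0.35,0.35]
}}

```text
time_s: 36.6
tool_pos: [0.504, -0.4006, 0.3214]
tool_rot: [180.0, -0.0, 7.0]
force: [-0.7, 0.4, -1.1]
grip_width: 0.0416
grasp_force: 20.0
```

```bash
python3 - <<'E'
from meas import *
print(env.get_obs()["tool_pos"],togo((.539,-.0027)))
E
```

```text
[ 0.50395717 -0.40062754  0.32144319] (array([ 0.0831, -0.3907,  0.    ]), None)
```

{"fn": "send_rows", "kwargs": {
  "xyz": [
    [0.0035,-0.0165,0],
    [0.006,-0.0285,0],
    [0.0068,-0.0322,0],
    [0.0068,-0.0322,0],
    [0.0068,-0.0322,0],
    [0.0068,-0.0322,0],
    [0.0068,-0.0322,0],
    [0.0068,-0.0322,0],
    [0.0068,-0.0322,0],
    [0.0068,-0.0322,0],
    [0.0068,-0.0322,0],
    [0.006,-0.0285,0],
    [0.0059,-0.0275,0],
    [0,0,0],
    [0,0,0],
    [0,0,0],
    [0,0,0],
    [0,0,0]
  ],
  "rotation": [
    [0,0,0],
    [0,0,0],
    [0,0,0],
    [0,0,0],
    [0,0,0],
    [0,0,0],
    [0,0,0],
    [0,0,0],
    [0,0,0],
    [0,0,0],
    [0,0,0],
    [0,0,0],
    [0,0,0],
    [0,0,0],
    [0,0,0],
    [0,0,0],
    [0,0,0],
    [0,0,0]
  ],
  "jaw": [0.35,0.35,0.35,0.35,0.35,0.35,0.35,0.35,0.35,0.35,0.35,0.35,0.35,0.35,0.35,0.35,0.35,0.35]
}}

```text
time_s: 38.4
tool_pos: [0.5385, -0.0038, 0.3209]
tool_rot: [180.0, 0.0, 6.9]
force: [-0.3, -0.5, -0.6]
grip_width: 0.0419
grasp_force: 20.0
```

```bash
python3 - <<'E'
from meas import *
S=cam("side")
print(env.get_obs()["tool_pos"],togo((.539,-.0027)))
q=blob(S,*COL["w42"],proj(S,(.539,-.0027,.14)),25);print(cv2.boundingRect(q),mid(q),proj(S,(.539,-.0027,.142)))
E
```

```text
[ 0.53853559 -0.00363873  0.32106427] (array([ 0.0006, -0.0009,  0.    ]), None)
(301, 169, 10, 16) [305.70739065 176.50226244] [310.31156493 177.86200983]
```

{"fn": "send_rows", "kwargs": {
  "xyz": [
    [0.0003,0,0.01],
    [0,0,0.008],
    [0,0,0.004],
    [0,0,0.001],
    [0,0,0],
    [0,0,0]
  ],
  "rotation": [
    [0,0,0],
    [0,0,0],
    [0,0,0],
    [0,0,0],
    [0,0,0],
    [0,0,0]
  ],
  "jaw": [0.35,0.35,0.35,0.35,0.35,0.35]
}}

```text
time_s: 39.05
tool_pos: [0.539, -0.0027, 0.2984]
tool_rot: [180.0, -0.0, 7.0]
force: [0.3, -0.0, 0.3]
grip_width: 0.0417
grasp_force: 20.0
```

{"fn": "send_rows", "kwargs": {
  "xyz": [
    [0,0,0.002],
    [0,0,0.002],
    [0,0,0.002],
    [0,0,0.002],
    [0,0,0]
  ],
  "rotation": [
    [0,0,0],
    [0,0,0],
    [0,0,0],
    [0,0,0],
    [0,0,0]
  ],
  "jaw": [0.35,0.35,0.35,0.35,0.35]
}}

```text
time_s: 39.55
tool_pos: [0.5387, -0.0028, 0.2898]
tool_rot: [-180.0, 0.0, 7.0]
force: [0.6, 1.0, -0.1]
grip_width: 0.0417
grasp_force: 20.0
```

{"fn": "send_rows", "kwargs": {
  "xyz": [
    [0,0,0.008],
    [0,0,0.009],
    [0,0,0.005],
    [0,0,0.0015],
    [0,0,0.001],
    [0,0,0],
    [0,0,0]
  ],
  "rotation": [
    [0,0,0],
    [0,0,0],
    [0,0,0],
    [0,0,0],
    [0,0,0],
    [0,0,0],
    [0,0,0]
  ],
  "jaw": [0.35,0.35,0.35,0.35,0.35,0.35,0.35]
}}

```text
time_s: 40.25
tool_pos: [0.539, -0.0027, 0.266]
tool_rot: [180.0, -0.0, 7.0]
force: [-0.4, 0.1, -0.5]
grip_width: 0.0419
grasp_force: 20.0
```

{"fn": "send_rows", "kwargs": {
  "xyz": [
    [0,0,0],
    [0,0,0],
    [0,0,0],
    [0,0,0],
    [0,0,-0.02],
    [0,0,-0.04],
    [0,0,-0.03],
    [0,0,-0.005],
    [0,0,0],
    [0,0,0]
  ],
  "rotation": [
    [0,0,0],
    [0,0,0],
    [0,0,0],
    [0,0,0],
    [0,0,0],
    [0,0,0],
    [0,0,0],
    [0,0,0],
    [0,0,0],
    [0,0,0]
  ],
  "jaw": [0.65,0.65,0.65,0.65,0.65,0.65,0.65,0.65,0.65,0.65]
}}

```text
time_s: 41.25
tool_pos: [0.5384, -0.003, 0.3595]
tool_rot: [-180.0, 0.1, 7.0]
force: [-0.0, 0.6, -0.6]
grip_width: 0.0565
grasp_force: 0.0
```

```bash
python3 - <<'E'
from meas import *
T,S=cam("top"),cam("side")
wheels(T,S,{"w36":(.646,-.29)},rad=24)
q=blob(S,*COL["w42"],proj(S,(.539,-.0027,.086)),25);print("w42",cv2.boundingRect(q),onplane(S,mid(q),.086))
print(env.get_obs()["tool_pos"],togo((.6463,-.2902),None,.187))
E
```

```text
w36 px [420.4 154. ] top@8mm [ 0.6465 -0.2903] dia mm 35.7 tri [ 0.6459 -0.29    0.0089] gap 0.0007 side px [410.3 314.6]
w42 (302, 192, 18, 15) [ 0.5395811  -0.00095983  0.086     ]
[ 0.53834696 -0.00296691  0.35910422] (array([0.0723, 0.2982, 0.1721]), None)
```

{"fn": "send_rows", "kwargs": {
  "xyz": [
    [0.004,0.0152,0],
    [0.007,0.028,0],
    [0.0078,0.032,0],
    [0.0078,0.032,0],
    [0.0078,0.032,0],
    [0.0078,0.032,0],
    [0.0078,0.032,0],
    [0.0078,0.032,0],
    [0.007,0.03,0],
    [0.005,0.022,0],
    [0.0022,0.011,0.01],
    [0,0,0.03],
    [0,0,0.04],
    [0,0,0.04],
    [0,0,0.025],
    [0,0,0.01],
    [0,0,0],
    [0,0,0]
  ],
  "rotation": [
    [0,0,0],
    [0,0,0],
    [0,0,0],
    [0,0,0],
    [0,0,0],
    [0,0,0],
    [0,0,0],
    [0,0,0],
    [0,0,0],
    [0,0,0],
    [0,0,0],
    [0,0,0],
    [0,0,0],
    [0,0,0],
    [0,0,0],
    [0,0,0],
    [0,0,0],
    [0,0,0]
  ],
  "jaw": [0.65,0.65,0.65,0.65,0.65,0.65,0.65,0.65,0.65,0.65,0.65,0.65,0.65,0.65,0.65,0.65,0.65,0.65]
}}

```text
time_s: 43.15
tool_pos: [0.6471, -0.2901, 0.2069]
tool_rot: [180.0, -0.1, 7.0]
force: [0.3, 0.1, 0.6]
grip_width: 0.0562
grasp_force: 0.0
```

```bash
python3 - <<'E'
from meas import *
S=cam("side")
print(env.get_obs()["tool_pos"],togo((.6463,-.2902),None,.187))
q=blob(S,*COL["w36"][:2],(410,314),20);print(None if q is None else (cv2.boundingRect(q),mid(q)))
E
```

```text
[ 0.64743557 -0.29011239  0.20765703] (array([-0.0011, -0.0001,  0.0207]), None)
((402, 305, 19, 20), array([410.63695781, 314.31431967]))
```

{"fn": "send_rows", "kwargs": {
  "xyz": [
    [-0.001,0,0.012],
    [0,0,0.008],
    [0,0,0],
    [0,0,0],
    [0,0,0],
    [0,0,0],
    [0,0,0],
    [0,0,0],
    [0,0,0],
    [0,0,0],
    [0,0,0]
  ],
  "rotation": [
    [0,0,0],
    [0,0,0],
    [0,0,0],
    [0,0,0],
    [0,0,0],
    [0,0,0],
    [0,0,0],
    [0,0,0],
    [0,0,0],
    [0,0,0],
    [0,0,0]
  ],
  "jaw": [0.65,0.65,0.65,0.65,0.28,0.28,0.28,0.28,0.28,0.28,0.28]
}}

```text
time_s: 44.3
tool_pos: [0.6457, -0.2902, 0.186]
tool_rot: [180.0, -0.0, 7.0]
force: [-0.5, -0.3, 1.1]
grip_width: 0.0359
grasp_force: 20.0
```

{"fn": "send_rows", "kwargs": {
  "xyz": [
    [0,0,-0.01],
    [0,0,-0.03],
    [0,0,-0.04],
    [0,0,-0.035],
    [0,0,-0.02],
    [0,0,0],
    [0,0,0]
  ],
  "rotation": [
    [0,0,0],
    [0,0,0],
    [0,0,0],
    [0,0,0],
    [0,0,0],
    [0,0,0],
    [0,0,0]
  ],
  "jaw": [0.28,0.28,0.28,0.28,0.28,0.28,0.28]
}}

```text
time_s: 45.0
tool_pos: [0.6454, -0.2901, 0.3209]
tool_rot: [180.0, 0.0, 7.0]
force: [0.2, 0.1, -0.4]
grip_width: 0.0358
grasp_force: 20.0
```

```bash
python3 - <<'E'
from meas import *
print(env.get_obs()["tool_pos"],togo((.539,-.0027)))
E
```

```text
[ 0.64543949 -0.29007306  0.32087656] (array([-0.0707, -0.2982,  0.    ]), None)
```

{"fn": "send_rows", "kwargs": {
  "xyz": [
    [-0.0037,-0.0152,0],
    [-0.007,-0.029,0],
    [-0.0077,-0.0325,0],
    [-0.0077,-0.0325,0],
    [-0.0077,-0.0325,0],
    [-0.0077,-0.0325,0],
    [-0.0077,-0.0325,0],
    [-0.0077,-0.0325,0],
    [-0.007,-0.029,0],
    [-0.0049,-0.021,0],
    [-0.002,-0.009,0],
    [0,0,0],
    [0,0,0],
    [0,0,0],
    [0,0,0],
    [0,0,0]
  ],
  "rotation": [
    [0,0,0],
    [0,0,0],
    [0,0,0],
    [0,0,0],
    [0,0,0],
    [0,0,0],
    [0,0,0],
    [0,0,0],
    [0,0,0],
    [0,0,0],
    [0,0,0],
    [0,0,0],
    [0,0,0],
    [0,0,0],
    [0,0,0],
    [0,0,0]
  ],
  "jaw": [0.28,0.28,0.28,0.28,0.28,0.28,0.28,0.28,0.28,0.28,0.28,0.28,0.28,0.28,0.28,0.28]
}}

```text
time_s: 46.6
tool_pos: [0.5393, -0.0036, 0.3206]
tool_rot: [-180.0, 0.0, 6.9]
force: [0.4, -0.7, -0.7]
grip_width: 0.0359
grasp_force: 20.0
```

```bash
python3 - <<'E'
from meas import *
S=cam("side")
print(env.get_obs()["tool_pos"],togo((.539,-.0027)))
q=blob(S,*COL["w36"][:2],proj(S,(.539,-.0027,.14)),15);print(cv2.boundingRect(q),mid(q),proj(S,(.539,-.0027,.142)))
E
```

```text
[ 0.53925703 -0.00332846  0.32064867] (array([-0.0002, -0.0007,  0.    ]), None)
(303, 170, 8, 15) [306.46666667 176.7655914 ] [310.31156493 177.86200983]
```

{"fn": "send_rows", "kwargs": {
  "xyz": [
    [-0.0006,0,0.01],
    [0,0,0.008],
    [0,0,0.004],
    [0,0,0.001],
    [0,0,0],
    [0,0,0]
  ],
  "rotation": [
    [0,0,0],
    [0,0,0],
    [0,0,0],
    [0,0,0],
    [0,0,0],
    [0,0,0]
  ],
  "jaw": [0.28,0.28,0.28,0.28,0.28,0.28]
}}

```text
time_s: 47.25
tool_pos: [0.5386, -0.0028, 0.2979]
tool_rot: [180.0, -0.0, 7.0]
force: [-0.6, 1.4, -0.4]
grip_width: 0.0357
grasp_force: 20.0
```

{"fn": "send_rows", "kwargs": {
  "xyz": [
    [0,0,0.004],
    [0,0,0.004],
    [0,0,0.004],
    [0,0,0.003],
    [0,0,0.001],
    [0,0,0],
    [0,0,0]
  ],
  "rotation": [
    [0,0,0],
    [0,0,0],
    [0,0,0],
    [0,0,0],
    [0,0,0],
    [0,0,0],
    [0,0,0]
  ],
  "jaw": [0.28,0.28,0.28,0.28,0.28,0.28,0.28]
}}

```text
time_s: 47.95
tool_pos: [0.5386, -0.0028, 0.2818]
tool_rot: [180.0, -0.0, 7.0]
force: [0.4, -0.6, 0.5]
grip_width: 0.0358
grasp_force: 20.0
```

{"fn": "send_rows", "kwargs": {
  "xyz": [
    [0,0,0.001],
    [0,0,0],
    [0,0,0],
    [0,0,0],
    [0,0,0],
    [0,0,0],
    [0,0,-0.02],
    [0,0,-0.04],
    [0,0,-0.02],
    [0,0,0],
    [0,0,0]
  ],
  "rotation": [
    [0,0,0],
    [0,0,0],
    [0,0,0],
    [0,0,0],
    [0,0,0],
    [0,0,0],
    [0,0,0],
    [0,0,0],
    [0,0,0],
    [0,0,0],
    [0,0,0]
  ],
  "jaw": [0.28,0.28,0.6,0.6,0.6,0.6,0.6,0.6,0.6,0.6,0.6]
}}

```text
time_s: 49.05
tool_pos: [0.5384, -0.0028, 0.3607]
tool_rot: [180.0, -0.0, 7.0]
force: [-0.5, -0.3, 0.7]
grip_width: 0.0522
grasp_force: 0.0
```

{"fn": "send_rows", "kwargs": {
  "xyz": [
    [-0.004,-0.0134,0],
    [-0.008,-0.0268,0],
    [-0.0089,-0.0298,0],
    [-0.0089,-0.0298,0],
    [-0.0089,-0.0298,0],
    [-0.0089,-0.0298,0],
    [-0.0089,-0.0298,0],
    [-0.0089,-0.0298,0],
    [-0.0089,-0.0298,0],
    [-0.0058,-0.0196,0],
    [-0.003,-0.01,0],
    [0,0,0],
    [0,0,0],
    [0,0,0],
    [0,0,0],
    [0,0,0]
  ],
  "rotation": [
    [0,0,0],
    [0,0,0],
    [0,0,0],
    [0,0,0],
    [0,0,0],
    [0,0,0],
    [0,0,0],
    [0,0,0],
    [0,0,0],
    [0,0,0],
    [0,0,0],
    [0,0,-0.128],
    [0,0,-0.128],
    [0,0,-0.128],
    [0,0,0],
    [0,0,0]
  ],
  "jaw": [0.6,0.6,0.6,1,1,1,1,1,1,1,1,1,1,1,1,1]
}}

```text
time_s: 50.65
tool_pos: [0.4221, 0.263, 0.3601]
tool_rot: [-180.0, 0.1, 28.8]
force: [-0.4, 0.2, 0.1]
grip_width: 0.0871
grasp_force: 0.0
```

```bash
python3 - <<'E'
from meas import *
T,S=cam("top"),cam("side")
print(env.get_obs()["tool_pos"],togo((.4222,.2634),29,.1984))
I=lambda c,x,y,w,h,k:cv2.resize(c["image"][y:y+h,x:x+w],None,fx=k,fy=k,interpolation=cv2.INTER_CUBIC)
cv2.imwrite("pics/t6.png",np.hstack([I(T,265,160,75,75,5),I(S,275,170,75,75,5)]))
E
```

```text
[0.42214982 0.26316869 0.36040006] (array([ 0.0002, -0.0002,  0.162 ]), np.float64(-0.003))
```

View pics/t6.png

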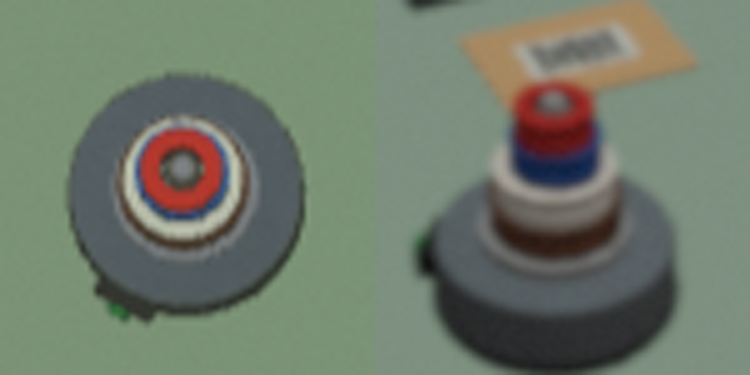

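All four wheels are stacked brown, white, blue, red, seated with the arbor tip showing at px (301,193). Picking up the weight.

{"fn": "send_rows", "kwargs": {
  "xyz": [
    [0,0,0.03],
    [0,0,0.04],
    [0,0,0.04],
    [0,0,0.03],
    [0,0,0.015],
    [0,0,0.007],
    [0,0,0],
    [0,0,0],
    [0,0,0],
    [0,0,0],
    [0,0,0],
    [0,0,0],
    [0,0,0],
    [0,0,0]
  ],
  "rotation": [
    [0,0,0],
    [0,0,0],
    [0,0,0],
    [0,0,0],
    [0,0,0],
    [0,0,0],
    [0,0,0],
    [0,0,0],
    [0,0,0],
    [0,0,0],
    [0,0,0],
    [0,0,0],
    [0,0,0],
    [0,0,0]
  ],
  "jaw": [1,1,1,1,1,1,1,0.3,0.3,0.3,0.3,0.3,0.3,0.3],
  "newtons": 45
}}

```text
time_s: 52.15
tool_pos: [0.4224, 0.2634, 0.1991]
tool_rot: [180.0, -0.0, 29.0]
force: [-0.6, -1.3, 4.3]
grip_width: 0.0556
grasp_force: 44.9
```

{"fn": "send_rows", "kwargs": {
  "xyz": [
    [0,0,-0.01],
    [0,0,-0.02],
    [0,0,-0.03],
    [0,0,-0.02],
    [0,0,0],
    [0,0,0]
  ],
  "rotation": [
    [0,0,0],
    [0,0,0],
    [0,0,0],
    [0,0,0],
    [0,0,0],
    [0,0,0]
  ],
  "jaw": [0.3,0.3,0.3,0.3,0.3,0.3]
}}

```text
time_s: 52.75
tool_pos: [0.4218, 0.2628, 0.2779]
tool_rot: [180.0, 0.1, 29.0]
force: [-0.6, 0.2, -7.1]
grip_width: 0.0558
grasp_force: 44.9
```

```bash
python3 - <<'E'
from meas import *
print(env.get_obs()["tool_pos"],togo((.604,.192),29,.1895))
E
```

```text
[0.42175418 0.26282933 0.2779045 ] (array([0.1252, 0.1502, 0.0884]), np.float64(-0.001))
```

{"fn": "send_rows", "kwargs": {
  "xyz": [
    [0.0125,0.015,0],
    [0.025,0.03,0],
    [0.025,0.03,0],
    [0.025,0.03,0],
    [0.025,0.03,0],
    [0.0127,0.0152,0],
    [0,0,0.02],
    [0,0,0.03],
    [0,0,0.02],
    [0,0,0.012],
    [0,0,0.004],
    [0,0,0],
    [0,0,0]
  ],
  "rotation": [
    [0,0,0],
    [0,0,0],
    [0,0,0],
    [0,0,0],
    [0,0,0],
    [0,0,0],
    [0,0,0],
    [0,0,0],
    [0,0,0],
    [0,0,0],
    [0,0,0],
    [0,0,0],
    [0,0,0]
  ],
  "jaw": [0.3,0.3,0.3,0.3,0.3,0.3,0.3,0.3,0.3,0.3,0.3,0.3,0.3]
}}

```text
time_s: 54.05
tool_pos: [0.6049, 0.1931, 0.1935]
tool_rot: [180.0, -0.1, 29.0]
force: [1.5, 0.7, -4.4]
grip_width: 0.056
grasp_force: 44.9
```

{"fn": "send_rows", "kwargs": {
  "xyz": [
    [0,0,0.001],
    [0,0,0.001],
    [0,0,0],
    [0,0,0]
  ],
  "rotation": [
    [0,0,0],
    [0,0,0],
    [0,0,0],
    [0,0,0]
  ],
  "jaw": [0.3,0.3,0.3,0.3]
}}

```text
time_s: 54.45
tool_pos: [0.6045, 0.1927, 0.191]
tool_rot: [180.0, -0.0, 29.0]
force: [0.0, -0.3, -5.9]
grip_width: 0.0556
grasp_force: 44.9
```

{"fn": "send_rows", "kwargs": {
  "xyz": [
    [0,0,0.001],
    [0,0,0.001],
    [0,0,0],
    [0,0,0]
  ],
  "rotation": [
    [0,0,0],
    [0,0,0],
    [0,0,0],
    [0,0,0]
  ],
  "jaw": [0.3,0.3,0.3,0.3]
}}

```text
time_s: 54.85
tool_pos: [0.6045, 0.1927, 0.1887]
tool_rot: [180.0, -0.0, 29.0]
force: [-0.1, 0.3, -5.7]
grip_width: 0.056
grasp_force: 44.9
```

{"fn": "send_rows", "kwargs": {
  "xyz": [
    [0,0,0.0006],
    [0,0,0.0006],
    [0,0,0],
    [0,0,0]
  ],
  "rotation": [
    [0,0,0],
    [0,0,0],
    [0,0,0],
    [0,0,0]
  ],
  "jaw": [0.3,0.3,0.3,0.3]
}}

```text
time_s: 55.25
tool_pos: [0.6045, 0.1928, 0.1886]
tool_rot: [180.0, 0.0, 29.0]
force: [-3.8, -1.9, 5.5]
grip_width: 0.0557
grasp_force: 44.9
```

Landed. Releasing, retreating, and checking.

{"fn": "send_rows", "kwargs": {
  "xyz": [
    [0,0,-0.0005],
    [0,0,0],
    [0,0,0],
    [0,0,0],
    [0,0,0],
    [0,0,0],
    [0,0,-0.02],
    [0,0,-0.04],
    [0,0,-0.05],
    [0,0,-0.05],
    [0,0,-0.02]
  ],
  "rotation": [
    [0,0,0],
    [0,0,0],
    [0,0,0],
    [0,0,0],
    [0,0,0],
    [0,0,0],
    [0,0,0],
    [0,0,0],
    [0,0,0],
    [0,0,0],
    [0,0,0]
  ],
  "jaw": [0.3,1,1,1,1,1,1,1,1,1,1]
}}

```text
time_s: 56.35
tool_pos: [0.6051, 0.1939, 0.3737]
tool_rot: [179.9, -0.4, 29.0]
force: [0.7, 1.5, -0.6]
grip_width: 0.0871
grasp_force: 0.0
```

{"fn": "send_rows", "kwargs": {
  "xyz": [
    [0,0.015,0],
    [0,0.03,0],
    [0,0.035,0],
    [0,0.035,0],
    [0,0.035,0],
    [-0.01,0.035,0],
    [-0.01,0.035,0],
    [-0.01,0.035,0],
    [-0.01,0.035,0],
    [-0.01,0.03,0],
    [-0.01,0.02,0],
    [0,0.01,0],
    [0,0,0],
    [0,0,0]
  ],
  "rotation": [
    [0,0,0],
    [0,0,0],
    [0,0,0],
    [0,0,0],
    [0,0,0],
    [0,0,0],
    [0,0,0],
    [0,0,0],
    [0,0,0],
    [0,0,0],
    [0,0,0],
    [0,0,0],
    [0,0,0],
    [0,0,0]
  ],
  "jaw": [1,1,1,1,1,1,1,1,1,1,1,1,1,1]
}}

```text
time_s: 57.75
tool_pos: [0.7216, -0.1409, 0.3673]
tool_rot: [-179.9, 0.0, 29.1]
force: [-0.0, 1.1, 0.8]
grip_width: 0.0871
grasp_force: 0.0
```

```bash
python3 - <<'E'
from meas import *
T,S=cam("top"),cam("side")
q=blob(T,(0,0,0),(179,120,75),proj(T,(.604,.192,.022)),21);print("weight",onplane(T,mid(q),.0225),env.get_obs()["tool_pos"])
I=lambda c,x,y,w,h,k:cv2.resize(c["image"][y:y+h,x:x+w],None,fx=k,fy=k,interpolation=cv2.INTER_CUBIC)
cv2.imwrite("pics/t7.png",np.vstack([I(T,130,110,260,145,3)[:300*2-165],I(S,210,130,260,55,3)]))
E
```

```text
weight [0.60525947 0.19332534 0.0225    ] [ 0.7216094  -0.14001882  0.36800034]
```

View pics/t7.png

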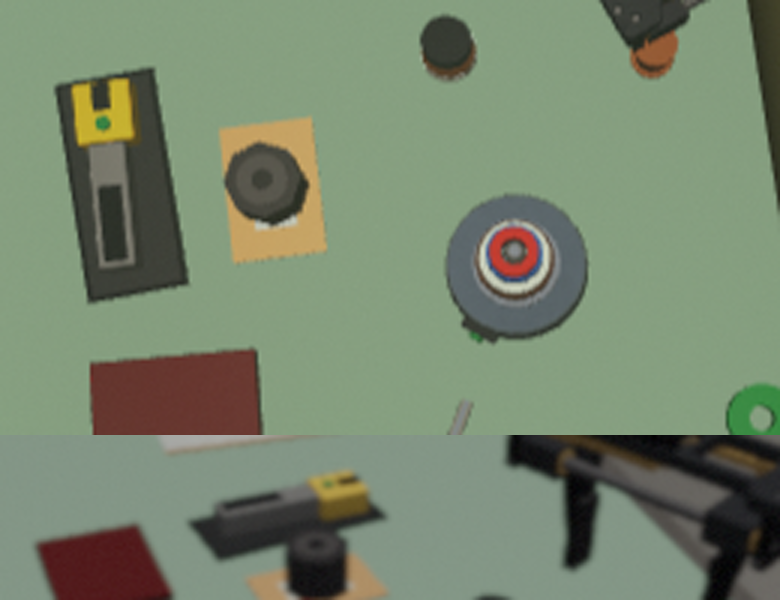

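The weight stands mid-ticket at px ~(219,171), the scanner is on its pad, the wheel stack is complete, the jar and spool are undisturbed, and the robot is clear.

```bash
python3 -c "
from cell import env
print(env.sign_off())"
```

```text
the job is handed in; nothing more can be done
None
```

I handed the job in at about 58 s, with every step done in the order asked; the hand-in gave no verdict and the interface gives no scan signal, so neither the result nor the barcode read is confirmed (the scanner was held still and level about 60 mm over the label for 2.5 s). The weight is back within about 2 mm of the ticket's middle, the scanner lies on its pad, and brown 60, white 54, blue 42 and red 36 are stacked in that order on the arbor (no orange 48 was on the bench).

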